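Put the soil sampling kit back into its holders

TASK

Put the four loose pieces of the soil sampling kit away, each into the holder made for it: the brass weight, the soil-filled ring and the empty mould ring each down into the round recess of their own size, and the spatula flat between the lips of the long rest, either way round, with equal overhang at its two ends. Set each piece fully down on the floor of its holder, at rest and let go, and do not shift or tip the small dropper bottle.

Things in the scene. Friction and masses are not known exactly. Their poses are not given: they have to be found in the camera images.
- weight: brass knob weight: round body 30 mm diameter with a narrower knob on top, 34 mm high in all, 0.2 kg, standing upright. Origin: centre of its underside; z up. Grip it round the body (the lower 20 mm). Belongs in small_nest.
- soil_ring: steel ring packed full with brown soil, a solid cylinder 49 mm diameter, 28 mm high, 0.21 kg. Origin: centre of its underside; z up. Belongs in medium_nest.
- mould_ring: empty brown steel mould ring, open above, 62 mm outer diameter, 35 mm high, 0.2 kg. Origin: centre of its underside; z up. Grip across the outside only. Belongs in large_nest.
- small_nest: fixed grey square block 84 x 84 x 8 mm with a round recess 40 mm diameter, 5 mm deep (floor 3 mm above the table, dark lining), chamfered edge 2 mm. Origin: centre of the block's underside, on the axis of the recess; z up.
- medium_nest: as small_nest, the same 84 x 84 x 8 mm block, but with a recess 59 mm diameter, 5 mm deep (floor 3 mm above the table).
- large_nest: as small_nest, the same 84 x 84 x 8 mm block, but with a recess 72 mm diameter, 5 mm deep (floor 3 mm above the table).
- spatula: flat spatula, 219 mm long, 25 mm wide: wooden handle 100 x 22 mm, 14 mm thick; thin steel blade 6 to 8 mm above the underside. Origin: on its underside, at the middle of the whole length and width; y runs along it from blade to handle (handle y = +10 to +110 mm, balance point about +42 mm), z up. Grip across the handle near the balance point. Belongs in long_rest.
- long_rest: fixed grey rest 62 x 190 mm: base plate 3 mm thick with a pair of side lips near each end, 10 mm high above the plate, 41 mm apart, from 70 to 94 mm either way from the middle; ends open, sides open between the pairs for the fingers. Origin: centre of its underside; y runs along its length, z up.
- dropper_bottle: small amber dropper bottle with a black top, 33 mm diameter, 102 mm high, loose. A bystander: leave it where it stands. Origin: centre of its underside; z up. (Another obstacle: a tall oven fills x > 0.59 for y from -0.02 to 0.36, its handle juts out to x = 0.56 at y = 0.02.)
Things that resemble listed ones, but are neither listed nor needed, are in the scene too. What is shaped like the soil_ring but green is not meant.

How it is judged:
By the outcome, as a careful person would: the job done as asked, in the order asked, and still so for the second after the job is handed in, with the robot touching nothing.
It also fails if it takes over 109 s, if anything falls off the work surface, if the arm or the gripper's body presses on something with over 40 N, if the wrist force passes 120 N, or if a joint passes its speed limit or range.

ROBOT

A 7-joint arm with a two-finger parallel gripper is mounted at the origin on a cart in front of the work surface, level with it; the furniture and walls round the work are solid. World frame = base frame: x ahead of the robot, y to its left, z up, the work surface at z = 0. Lengths are in m, angles in rad, forces in N, time in s.
With the tool pointing down it reaches from about 0.425 to 0.875 m from the base axis. Payload 4.7 kg.
Tool frame: the origin (TCP) lies between the finger pads; the fingertips stand 22 mm ahead of it and the grasp point (between the pads) lies 3 mm ahead of it; z points along the fingers, y is the line along which they close (so a half turn about z gives the same grasp; the last joint's range is limited). The gripper opens to 87 mm and grips with 3 to 60 N. Pads are 19 mm wide; open, the fingers measure 117 mm over their backs; the gripper's body (75 mm by 190 mm) begins 51 mm behind the grasp point.
Start: joints at [1.253, 0.321, -0.07, 1.45, 0.023, 1.371, -0.057], TCP at [0.212, -0.615, 0.214] pointing down, gripper open.
Joint ranges: [-2.86, 2.86], [-0.3, 2.09], [-1.38, 1.24], [0.06, 2.45], [-1.56, 4.7], [0.09, 2.05], [-2.69, 2.69]. Speed limits (rad/s): [2.57, 2.57, 3.14, 3.14, 3.14, 3.14, 3.14].

INTERFACE

Orientations are given as a rotation vector (axis times angle).
In Python, from bench import ctrl gives the robot as it stands. The module is installed in compiled form; this text tells all that it offers.
- The arm moves only by the tool send_rows, never from a script. Its argument "motion" is a list of rows, each an object with "claw": the opening, from -1 (shut) to 1 (fully open); "slide": the shift along the tool's x, y, z in mm, a list of three; "delta_rot": the turn, a rotation vector about the tool's x, y, z in rad, a list of three. In form: [{"claw": claw, "slide": [x, y, z], "delta_rot": [ax, ay, az]}, ...]. A call has 1 to 5 rows; each row is the pose to reach, as a shift and turn from the pose commanded when the call began, along the tool's axes at that moment; what a row does not reach only later rows make up. A row lasts 1/10 s, in which the tool goes at most 50 mm and 8.59 degrees, less where a joint would pass 70% of its speed; a pose out of reach is approached as far as the arm can. A call with a gripper value outside its range is refused whole. The fingers move at their own pace and stop on an object; "grip_force" is the grip in N (left out, the last holds). Time passes only in rows, so rows that repeat a pose let the fingers close. It gives the time, the measured TCP pose, the force, the opening and the grip force at its end, in the units of the state.
- ctrl.get_state(): the state, without advancing time (a new reading comes with each control period).
- ctrl.get_image(name): name is "side" or "top" or "wrist"; returns a dict with "color" (420x560x3 uint8, blue, green, red), "fx", "fy", "cx", "cy" (pixels), "k1" (the pictures are not rectified: a ray, as slopes to the right and down, at radius r is drawn at 1 + k1 r^2 times it, then the intrinsics apply), "pose" (4x4, takes a point from camera to world coordinates). Camera axes: x right, y down, z forward; pixel columns grow to the right and rows downward; lengths in m; the calibration is good to about 2 mm. A picture is of the moment at which its call begins. There is no depth.
- ctrl.close_job(): hands the job in; it is judged then, once.
The state is a dict: "time": time; "joint_positions": joint angles; "qd": joint speeds; "joint_torque": joint torques, N m; "position": TCP position; "tool_rot": TCP orientation; "ft_force": force on the tool from outside, world axes, zero at the start; "torque": the same for the moment, N m; "grip_width": opening from 0.0 (shut) to 1.0 (fully open); "grip_force": force on a finger pad.
Only numpy, scipy, OpenCV 4.12 (cv2) and the standard library are available. Lean on these libraries where they do the work, as an engineer would, in place of code of your own. Each camera call takes 0.05 s, during which the arm holds its last target. There are 200 camera calls.

## Working session

There is one attempt and no reset: what is moved stays moved. The work goes in short steps, Python scripts to look and compute and a tool call to move; the robot and the scene stay as the last step left them, time stands still between calls to the robot, and variables do not carry over. Pictures are saved under pics/ and viewed, at most 19 in all, crops included, and the job is handed in when it is done.

Besides the shell and the picture viewer there is one more tool, called after "Call:" as a command line: name --argument value ..., lists and objects as JSON in quotes. send_rows: Moves the arm, as the interface text tells. Its arguments: {"type":"object","properties":{"motion":{"type":"array","items":{"type":"object","properties":{"claw":{"type":"number"},"slide":{"type":"array","items":{"type":"number"}},"delta_rot":{"type":"array","items":{"type":"number"}}}}},"grip_force":{"type":"number"}},"required":["motion"]}

```bash
mkdir -p pics
python3 - <<'E'
from bench import ctrl
import cv2
s=ctrl.get_state(); print({k:(v if not hasattr(v,'__len__') else [round(float(x),4) for x in v]) for k,v in s.items()})
for n in ("top","side"):
    i=ctrl.get_image(n); cv2.imwrite(f"pics/{n}0.png",i["color"]); print(n,i["fx"],i["fy"],i["cx"],i["cy"],i["k1"],i["pose"])
E
```

```text
{'time': 0.0, 'joint_positions': [1.2531, 0.3218, -0.0701, 1.4517, 0.0226, 1.3708, -0.0569], 'qd': [0.0003, 0.0001, -0.0013, -0.0013, 0.0009, 0.0007, -0.0008], 'joint_torque': [-0.0005, -49.1291, -0.4041, -31.2538, -0.064, 0.0436, 0.0001], 'position': [0.2115, -0.614, 0.2131], 'tool_rot': [-3.0966, -0.5185, 0.0007], 'ft_force': [0.1712, -0.5358, 0.3266], 'torque': [0.0472, 0.0123, 0.0693], 'grip_force': 0.0, 'grip_width': 0.9980344360065104}
top 471.0249217678932 471.0249217678932 286.6990192593385 209.8903870584034 -0.10181273034813673 [[-0.23807225 -0.76660488  0.5963544  -0.53669814]
 [-0.97111515  0.19801875 -0.13313129  0.04007861]
 [-0.01603026 -0.61082366 -0.79160438  1.48005783]
 [ 0.          0.          0.          1.        ]]
side 426.03100432836806 426.03100432836806 280.52388027276885 208.29949994103916 0.039898620812511464 [[ 0.99964487 -0.02555456 -0.0075568   0.59680814]
 [-0.00840764 -0.57153326  0.82053583 -1.43611289]
 [-0.02528739 -0.82018089 -0.57154514  0.92572473]
 [ 0.          0.          0.          1.        ]]
```

View pics/top0.png

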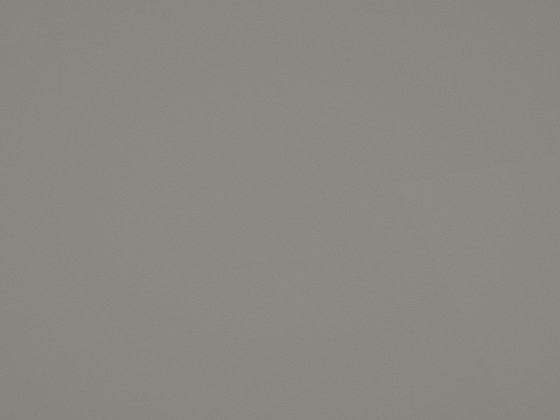

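View pics/side0.png

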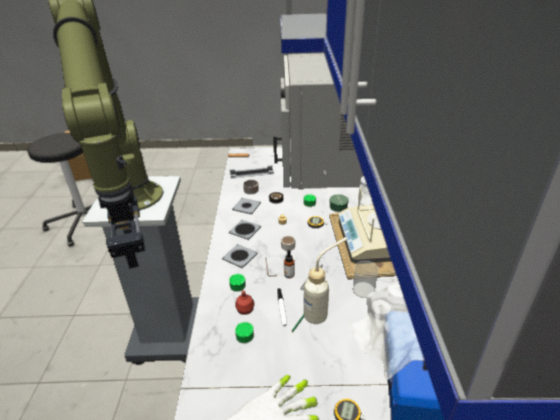

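The top view (wall grey only) is blocked. The side view shows three nests at about (246,205), (244,229), (239,256), the long rest at (251,171), and the bottle near (289,265). I'll enlarge that area and cast rays.

```bash
cat > h.py <<'E'
import cv2, numpy as np
from bench import ctrl
from scipy.spatial.transform import Rotation as R
def K(i): return np.array([[i["fx"],0,i["cx"]],[0,i["fy"],i["cy"]],[0,0,1.]])
def ray(i,uv):
    uv=np.atleast_2d(np.float64(uv)); d=(uv-[i["cx"],i["cy"]])/[i["fx"],i["fy"]]; p=d.copy()
    for _ in range(20): p=d/(1+i["k1"]*(p**2).sum(1,keepdims=True))
    T=np.array(i["pose"]); return T[:3,3], np.c_[p,np.ones(len(p))]@T[:3,:3].T
def onz(i,uv,z=0.):
    o,d=ray(i,uv); return o+d*((z-o[2])/d[:,2])[:,None]
def px(i,P):
    T=np.array(i["pose"]); q=(np.atleast_2d(P)-T[:3,3])@T[:3,:3]; q=q[:,:2]/q[:,2:]
    return q*(1+i["k1"]*(q**2).sum(1,keepdims=True))*[i["fx"],i["fy"]]+[i["cx"],i["cy"]]
E
python3 - <<'E'
from h import *
i=ctrl.get_image("side")
cv2.imwrite("pics/side1.png",cv2.resize(i["color"][140:290,200:360],None,fx=4,fy=4,interpolation=cv2.INTER_CUBIC))
L={"nestA":(246,205),"nestB":(244,229),"nestC":(239,256),"rest":(251,171),"wood":(238,155),"ring":(251,186),"ring2":(276,197),"brass":(282,219),"brown":(288,242),"bottle":(289,276)}
for k,v in L.items(): print(k,onz(i,v)[0].round(3))
w=ctrl.get_image("wrist"); cv2.imwrite("pics/wrist0.png",w["color"]); print(w["fx"],w["cx"],w["cy"],w["k1"],np.round(w["pose"],4))
s=ctrl.get_state(); r=R.from_rotvec(s["tool_rot"]).as_matrix(); T=np.array(w["pose"])
print("cam in tool",(r.T@(T[:3,3]-s["position"])).round(4),(r.T@T[:3,:3]).round(4))
E
```

```text
nestA [ 0.452 -0.079  0.   ]
nestB [ 0.453 -0.23   0.   ]
nestC [ 0.446 -0.375  0.   ]
rest [0.458 0.183 0.   ]
wood [0.39  0.336 0.   ]
ring [0.464 0.059 0.   ]
ring2 [ 0.567 -0.028  0.   ]
brass [ 0.589 -0.176  0.   ]
brown [ 0.608 -0.309  0.   ]
bottle [ 0.608 -0.474  0.   ]
329.67004388038646 286.02926591341685 212.15037021753906 0.022554202555120195 [[ 0.3261 -0.9149 -0.2379  0.2756]
 [-0.9453 -0.3164 -0.079  -0.5922]
 [-0.003   0.2506 -0.9681  0.3847]
 [ 0.      0.      0.      1.    ]]
cam in tool [ 0.0677 -0.0002 -0.1712] [[ 4.000e-04 -9.681e-01 -2.506e-01]
 [ 1.000e+00  8.000e-04 -1.700e-03]
 [ 1.800e-03 -2.506e-01  9.681e-01]]
```

View pics/side1.png

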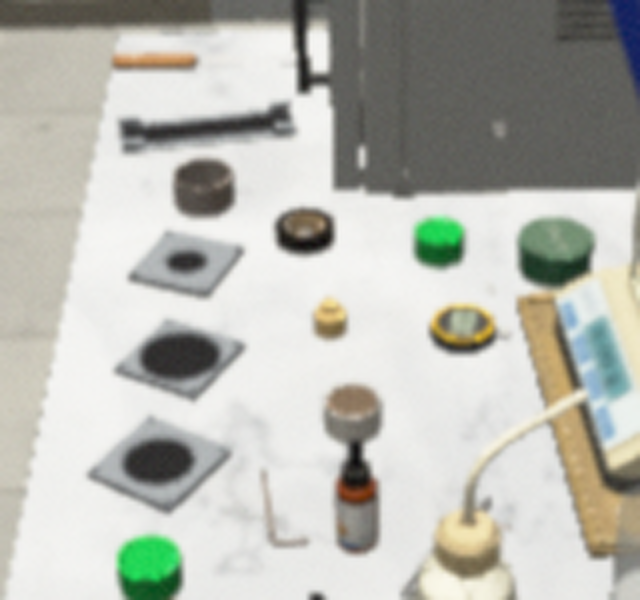

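The crop shows the small nest at crop (186,261), the large nest at (180,355) and the medium nest at (158,461). The mould ring is at (204,187), the weight at (330,317), the soil ring at (353,412) and the bottle at (357,500) close in front of it. The spatula handle is at (155,61), just behind the rest at (205,127). Next I move the wrist camera over the scene.

Call:
send_rows --motion '[{"claw": 1, "slide": [0, 0, -60], "delta_rot": [0, 0, 0.1]}, {"claw": 1, "slide": [33, -22, -87], "delta_rot": [0, 0, 0.2]}, {"claw": 1, "slide": [70, -47, -87], "delta_rot": [0, 0, 0.3]}, {"claw": 1, "slide": [108, -72, -87], "delta_rot": [0, 0, 0.3317]}, {"claw": 1, "slide": [146, -98, -87], "delta_rot": [0, 0, 0.3317]}]'

```text
time: 0.7
position: [0.3188, -0.4729, 0.3015]
tool_rot: [3.141, -0.001, 0.001]
ft_force: [-0.1, -0.1, 0.4]
grip_width: 0.998
grip_force: 0.0
```

Call:
send_rows --motion '[{"claw": 1, "slide": [26, -35, 0], "delta_rot": [0, 0, 0]}, {"claw": 1, "slide": [53, -70, 0], "delta_rot": [0, 0, 0]}, {"claw": 1, "slide": [80, -105, 0], "delta_rot": [0, 0, 0]}, {"claw": 1, "slide": [107, -140, 0], "delta_rot": [0, 0, 0]}, {"claw": 1, "slide": [131, -173, 0], "delta_rot": [0, 0, 0]}]'

```text
time: 1.2
position: [0.4499, -0.2993, 0.3012]
tool_rot: [3.141, 0.001, 0.0]
ft_force: [0.7, -0.3, 0.2]
grip_width: 0.999
grip_force: 0.0
```

Call:
send_rows --motion '[{"claw": 1, "slide": [0, 0, 0], "delta_rot": [0, 0, 0]}, {"claw": 1, "slide": [0, 0, 0], "delta_rot": [0, 0, 0]}]'

```text
time: 1.4
position: [0.4493, -0.3004, 0.3011]
tool_rot: [3.141, 0.005, -0.001]
ft_force: [-0.5, -0.2, 0.4]
grip_width: 1.0
grip_force: 0.0
```

Run:
```python
from h import *
import pickle
w=ctrl.get_image("wrist"); pickle.dump(w,open("w1.pkl","wb")); cv2.imwrite("pics/w1.png",w["color"])
s=ctrl.get_state(); print(s["position"],s["tool_rot"],s["joint_positions"])
```

```text
[ 0.44834257 -0.30185166  0.30098135] [ 3.14097206e+00 -7.39048187e-05 -1.19340099e-03] [ 0.83284294  0.07279831 -0.30695409  1.57506015  0.02295874  1.4974902
 -1.04588101]
```

View pics/w1.png

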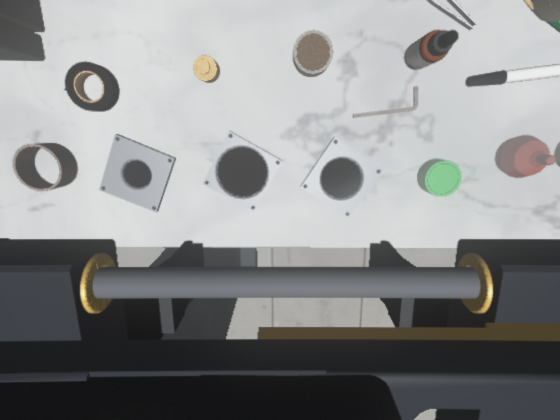

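The wrist view shows the weight at (205,68), soil ring (313,52), mould ring (44,167), small nest (138,173), large nest (242,172), medium nest (341,179) and the bottle at (430,48). Now I measure them with contours and ellipses.

```bash
cat >> h.py <<'E'
def blob(img,win,fn):
    x0,y0,x1,y1=win; c=cv2.GaussianBlur(img[y0:y1,x0:x1],(3,3),0); m=np.uint8(fn(c.astype(int),cv2.cvtColor(c,cv2.COLOR_BGR2HSV).astype(int)))*255
    cs,_=cv2.findContours(m,cv2.RETR_EXTERNAL,cv2.CHAIN_APPROX_NONE); k=max(cs,key=cv2.contourArea)
    return k[:,0,:]+np.array([x0,y0])
dark=lambda c,h: c.max(2)<75
def circ(P):  # LSQ circle in the plane
    A=np.c_[2*P[:,:2],np.ones(len(P))]; s=np.linalg.lstsq(A,(P[:,:2]**2).sum(1),rcond=None)[0]
    return s[:2],np.sqrt(s[2]+s[0]**2+s[1]**2)
def meas(i,win,fn,z):
    k=cv2.convexHull(blob(i["color"],win,fn).astype(np.int32))[:,0,:]; c,r=circ(onz(i,k,z)); return c.round(4),round(2000*r,1)
brown=lambda c,h: (h[:,:,0]<22)&(h[:,:,1]>45)&(h[:,:,2]<175)
brass=lambda c,h: (h[:,:,0]>8)&(h[:,:,0]<32)&(h[:,:,1]>60)
dim=lambda c,h: c.max(2)<120
E
python3 - <<'E'
from h import *
import pickle
i=pickle.load(open("w1.pkl","rb"))
print("small",meas(i,(118,155,158,192),dark,.0055));print("large",meas(i,(205,138,280,205),dark,.0055));print("med",meas(i,(312,150,370,206),dark,.0055))
print("soil top",meas(i,(285,22,340,80),brown,.028));print("weight z.034",meas(i,(185,48,225,88),brass,.034),meas(i,(185,48,225,88),brass,.02))
print("mould",meas(i,(5,135,85,200),dim,.035))
print("bottle",meas(i,(395,20,465,75),dim,.1),onz(i,[(418,58)],0.0))
c=i["color"]; print(c[52,313],c[60,205],c[68,205],c[150,40],c[182,50],c[172,242],c[40,313], c[180,135])
E
```

```text
Traceback (most recent call last):
  File "h.py", line 23, in meas
    k=cv2.convexHull(blob(i["color"],win,fn).astype(np.int32))[:,0,:]; c,r=circ(onz(i,k,z)); return c.round(4),round(2000*r,1)
                     ~~~~^^^^^^^^^^^^^^^^^^^
  File "h.py", line 16, in blob
    cs,_=cv2.findContours(m,cv2.RETR_EXTERNAL,cv2.CHAIN_APPROX_NONE); k=max(cs,key=cv2.contourArea)
                                                                        ~~~^^^^^^^^^^^^^^^^^^^^^^^^
ValueError: max() iterable argument is empty
```

Run:
```python
from h import *
import pickle
i=pickle.load(open("w1.pkl","rb"));c=i["color"]
for n,p in dict(small=(137,174),smallblk=(115,175),large=(242,172),med=(341,180),soil=(313,52),soilrim=(313,34),wtop=(205,62),wmid=(205,72),mring=(44,188),mrim=(20,150),table=(200,110)).items(): print(n,c[p[1],p[0]])
```

```text
small [81 79 79]
smallblk [182 178 174]
large [78 77 77]
med [90 89 88]
soil [108 119 132]
soilrim [107 116 125]
wtop [153 199 220]
wmid [145 187 211]
mring [126 129 135]
mrim [130 136 144]
table [217 217 216]
```

```bash
cat >> h.py <<'E'
dark=lambda c,h: c.max(2)<125
dim=lambda c,h: c.max(2)<165
brown=lambda c,h: (h[:,:,0]<25)&(h[:,:,1]>28)&(h[:,:,2]<165)
brass=lambda c,h: (h[:,:,0]>5)&(h[:,:,0]<35)&(h[:,:,1]>40)
E
python3 - <<'E'
from h import *
import pickle
i=pickle.load(open("w1.pkl","rb"))
print("small",meas(i,(118,155,158,192),dark,.0055));print("large",meas(i,(210,138,275,205),dark,.0055));print("med",meas(i,(312,150,370,206),dark,.0055))
print("soil top",meas(i,(285,22,340,80),brown,.028));print("soil all",meas(i,(285,22,340,80),lambda c,h:c.max(2)<185,.028));print("weight z.034",meas(i,(185,48,225,88),brass,.034),meas(i,(185,48,225,88),brass,.02))
print("mould",meas(i,(5,135,85,200),dim,.035))
print("bottle",meas(i,(395,20,465,75),dim,.1),onz(i,[(418,58)],0.0))
E
```

```text
small (array([ 0.4508, -0.0885]), np.float64(39.7))
large (array([ 0.4542, -0.2372]), np.float64(71.1))
med (array([ 0.4463, -0.378 ]), np.float64(57.3))
soil top (array([ 0.6055, -0.3323]), np.float64(40.2))
soil all (array([ 0.6029, -0.3312]), np.float64(51.0))
weight z.034 (array([ 0.5852, -0.2008]), np.float64(30.1)) (array([ 0.5873, -0.1976]), np.float64(31.0))
mould (array([0.465 , 0.0144]), np.float64(74.6))
bottle (array([ 0.5952, -0.4476]), np.float64(47.0)) [[ 0.60356367 -0.4723717   0.        ]]
```

Call:
send_rows --motion '[{"claw": 0.4, "slide": [28, -21, 34], "delta_rot": [0, 0, 0]}, {"claw": 0.4, "slide": [56, -42, 68], "delta_rot": [0, 0, 0]}, {"claw": 0.4, "slide": [84, -63, 102], "delta_rot": [0, 0, 0]}, {"claw": 0.4, "slide": [112, -83, 136], "delta_rot": [0, 0, 0]}, {"claw": 0.4, "slide": [137, -103, 170], "delta_rot": [0, 0, 0]}]'

```text
time: 1.95
position: [0.5861, -0.2, 0.1296]
tool_rot: [3.141, -0.005, -0.0]
ft_force: [0.6, 0.3, -0.3]
grip_width: 0.715
grip_force: 0.0
```

Call:
send_rows --motion '[{"claw": 0.4, "slide": [0, 0, 0], "delta_rot": [0, 0, 0]}, {"claw": 0.4, "slide": [0, 0, 0], "delta_rot": [0, 0, 0]}, {"claw": 0.4, "slide": [0, 0, 0], "delta_rot": [0, 0, 0]}]'

```text
time: 2.25
position: [0.5854, -0.2013, 0.1323]
tool_rot: [3.14, -0.005, 0.001]
ft_force: [0.1, -1.0, 0.3]
grip_width: 0.701
grip_force: 0.0
```

```bash
cat >> h.py <<'E'
def snap(name):
    import pickle
    w=ctrl.get_image("wrist"); pickle.dump(w,open(name+".pkl","wb")); cv2.imwrite(f"pics/{name}.png",w["color"]); s=ctrl.get_state()
    print("tcp",s["position"].round(4) if hasattr(s["position"],"round") else s["position"],np.round(s["tool_rot"],4)); return w,s
E
python3 - <<'E'
from h import *
i,s=snap("w2")
u=px(i,[[.587,-.197,.034]])[0]; print(u)
x,y=u.astype(int)
W=(x-60,y-60,x+60,y+60)
print(meas(i,W,brass,.034),meas(i,W,brass,.02),meas(i,W,brass,0.01))
E
```

```text
tcp [ 0.5856 -0.2013  0.1328] [ 3.1393e+00 -5.5000e-03  2.9000e-03]
[281.07191402 207.86292853]
(array([ 0.592 , -0.1971]), np.float64(28.9)) (array([ 0.5888, -0.1969]), np.float64(30.3)) (array([ 0.5865, -0.1968]), np.float64(31.4))
```

View pics/w2.png

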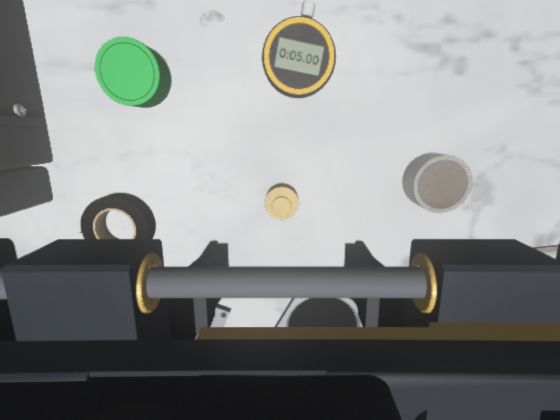

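The weight is at (281,203), midway between the fingers at columns 228 and 345, about 4 mm off in y. I'll descend and grip.

Call:
send_rows --motion '[{"claw": 0.4, "slide": [3, -4, 20], "delta_rot": [0, 0, 0]}, {"claw": 0.4, "slide": [3, -4, 60], "delta_rot": [0, 0, 0]}, {"claw": 0.4, "slide": [3, -4, 90], "delta_rot": [0, 0, 0]}, {"claw": 0.4, "slide": [3, -4, 103], "delta_rot": [0, 0, 0]}, {"claw": 0.4, "slide": [3, -4, 103], "delta_rot": [0, 0, 0]}]' --grip_force 25

```text
time: 2.8
position: [0.5874, -0.1955, 0.0275]
tool_rot: [3.142, -0.003, -0.003]
ft_force: [-0.2, -0.5, 0.1]
grip_width: 0.699
grip_force: 0.0
```

Call:
send_rows --motion '[{"claw": -1, "slide": [0, 0, 0], "delta_rot": [0, 0, 0]}, {"claw": -1, "slide": [0, 0, 0], "delta_rot": [0, 0, 0]}, {"claw": -1, "slide": [0, 0, 0], "delta_rot": [0, 0, 0]}, {"claw": -1, "slide": [0, 0, 0], "delta_rot": [0, 0, 0]}, {"claw": -1, "slide": [0, 0, 0], "delta_rot": [0, 0, 0]}]'

```text
time: 3.3
position: [0.5891, -0.1945, 0.0287]
tool_rot: [3.141, 0.0, 0.001]
ft_force: [0.9, -0.6, 0.3]
grip_width: 0.329
grip_force: 0.0
```

Call:
send_rows --motion '[{"claw": -1, "slide": [0, 0, 0], "delta_rot": [0, 0, 0]}, {"claw": -1, "slide": [0, 0, 0], "delta_rot": [0, 0, 0]}, {"claw": -1, "slide": [0, 0, 0], "delta_rot": [0, 0, 0]}]'

```text
time: 3.6
position: [0.5887, -0.1943, 0.0281]
tool_rot: [3.142, 0.0, -0.0]
ft_force: [-1.3, 1.5, 0.2]
grip_width: 0.065
grip_force: 0.0
```

Run:
```python
from h import *
i,s=snap("w3"); print(i["pose"].round(4))
```

```text
tcp [ 0.5887 -0.1943  0.0281] [ 3.1416e+00  1.0000e-04 -2.0000e-04]
[[ 6.000e-04 -9.680e-01 -2.511e-01  6.564e-01]
 [-1.000e+00 -8.000e-04  8.000e-04 -1.942e-01]
 [-1.000e-03  2.511e-01 -9.680e-01  1.994e-01]
 [ 0.000e+00  0.000e+00  0.000e+00  1.000e+00]]
```

View pics/w3.png

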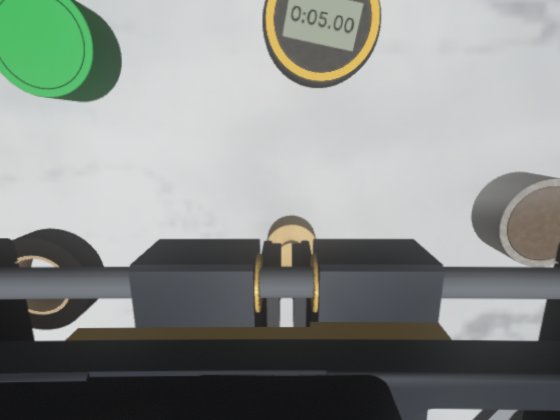

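The fingers have nearly closed, with a 15 px gap, and brass is visible above them at (291,235). I'll zoom in and use the side view to see what happened.

Run:
```python
from h import *
import pickle
i=pickle.load(open("w3.pkl","rb"))
j=ctrl.get_image("side"); 
u=px(j,[[.588,-.197,.02]])[0].astype(int); print(u)
a=cv2.resize(i["color"][200:290,230:350],(480,360),interpolation=cv2.INTER_CUBIC)
b=cv2.resize(j["color"][u[1]-45:u[1]+15,u[0]-20:u[0]+20],(240,360),interpolation=cv2.INTER_CUBIC)
cv2.imwrite("pics/z3.png",np.hstack([a,b]))
```

```text
[281 217]
```

View pics/z3.png

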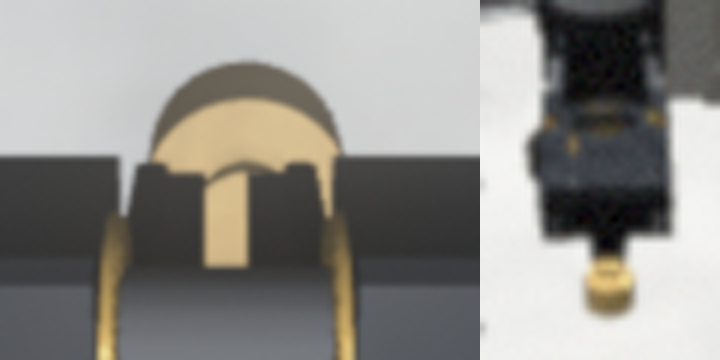

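The zoom shows the closed fingers above the brass body, with the tips about level with the knob top. The reported TCP height says they should be 20 mm lower. I'll check the tip height by triangulating it in both cameras.

Run:
```python
from h import *
import pickle
j=ctrl.get_image("side")
for z in (.006,.02,.036,.046): print(z,px(j,[[.589,-.2,z],[.589,-.212,z]]).round(1).tolist())
print("weight base/top front",px(j,[[.588,-.212,0],[.588,-.212,.02],[.588,-.197,.034]]).round(1).tolist())
g=j["color"][195:232,276:288].max(2); print(g)
i=pickle.load(open("w3.pkl","rb")); s=ctrl.get_state(); print(s["grip_width"],s["joint_positions"])
# wrist: finger inner edges at gap row
for n,wd in (("w1",1.0),("w2",.701),("w3",.065)):
    c=pickle.load(open(n+".pkl","rb"))["color"].max(2); r=c[244]; print(n,[ (k,int(r[k])) for k in range(190,380) if abs(int(r[k])-int(r[k-1]))>30])
```

```text
0.006 [[281.9, 221.6], [282.0, 223.6]]
0.02 [[281.8, 218.5], [281.9, 220.5]]
0.036 [[281.7, 214.9], [281.8, 216.8]]
0.046 [[281.7, 212.6], [281.7, 214.5]]
weight base/top front [[281.7, 224.9], [281.6, 220.5], [281.5, 214.8]]
[[127  94  70  73  75  72  71  71  73  76  74  73]
 [ 99  76  67  73  69  67  67  67  72  69  69  70]
 [ 76  67  64  68  64  67  67  67  70  70  71  71]
 [ 73  75  70  75  70  72  71  70  72  72  71  73]
 [ 71  71  76  74  76  73  73  72  73  73  71  75]
 [ 76  73  73  70  78  75  78  73  74  78  68  72]
 [ 81  80  73  70  74  76  72  73  73  72  68  73]
 [ 88  74  68  60  65  68  67  64  65  68  70  74]
 [ 57  51  48  48  42  47  47  42  47  45  45  47]
 [ 32  36  33  35  29  36  28  33  31  28  32  32]
 [ 27  24  21  25  18  27  20  26  24  22  29  25]
 [ 20  26  18  25  23  20  14  19   9  23  20  14]
 [ 20  13  13  20  18  23  19  22  18  17  17   9]
 [ 12  21  21  10  16  22  20  18  15  13  15  14]
 [ 17  18  24  18  20  23  21  21  12  22  24  23]
 [ 51  52  46  35  26  24  11  23  19  39  59  66]
 [121 129 116  71  37  22  17  25  37  88 140 157]
 [202 2
[... 738 characters left out ...]
36 240 241 241 242]
 [239 239 240 240 241 240 240 241 240 242 241 240]
 [240 241 241 241 241 241 241 242 241 240 240 240]
 [240 241 241 241 241 241 240 241 240 239 239 239]
 [241 240 240 241 241 241 240 239 240 241 239 239]
 [240 240 240 240 239 239 240 240 238 239 239 239]]
0.01758095323658049 [ 0.59350366  0.44010551 -0.39177142  1.71307739  0.19141685  1.02628055
 -1.43491347]
w1 [(202, 126), (203, 193), (370, 127), (371, 83)]
w2 [(207, 181), (208, 123), (209, 79), (227, 122), (228, 182), (345, 128), (346, 90), (365, 168), (366, 213)]
w3 [(259, 101), (260, 165), (261, 199), (263, 132), (264, 75), (281, 137), (291, 168), (292, 97), (309, 144), (310, 197), (312, 176), (313, 108), (314, 71)]
```

Both cameras agree the real fingertips stand about 8.5 mm above the reported TCP height (wrist depth .171 m, side row 214), not 22 mm below it. I'll use tip_z = TCP_z + 8.5 mm. The weight hasn't moved, so I'll lift, open and descend to TCP z≈0.

Call:
send_rows --motion '[{"claw": 0.4, "slide": [0, 3, -15], "delta_rot": [0, 0, 0]}, {"claw": 0.4, "slide": [0, 3, -15], "delta_rot": [0, 0, 0]}, {"claw": 0.4, "slide": [0, 3, -15], "delta_rot": [0, 0, 0]}, {"claw": 0.4, "slide": [0, 3, -15], "delta_rot": [0, 0, 0]}, {"claw": 0.4, "slide": [0, 3, -15], "delta_rot": [0, 0, 0]}]'

```text
time: 4.25
position: [0.5885, -0.1972, 0.0429]
tool_rot: [-3.142, -0.0, 0.001]
ft_force: [0.8, 0.3, -0.6]
grip_width: 0.386
grip_force: 0.0
```

Call:
send_rows --motion '[{"claw": 0.4, "slide": [0, 0, 0], "delta_rot": [0, 0, 0]}, {"claw": 0.4, "slide": [0, 0, 0], "delta_rot": [0, 0, 0]}, {"claw": 0.4, "slide": [0, 0, 0], "delta_rot": [0, 0, 0]}, {"claw": 0.4, "slide": [0, 0, 0], "delta_rot": [0, 0, 0]}]'

```text
time: 4.65
position: [0.5887, -0.1973, 0.0431]
tool_rot: [3.142, 0.0, -0.0]
ft_force: [1.2, 0.0, -0.7]
grip_width: 0.682
grip_force: 0.0
```

Call:
send_rows --motion '[{"claw": 0.4, "slide": [0, 0, 20], "delta_rot": [0, 0, 0]}, {"claw": 0.4, "slide": [0, 0, 35], "delta_rot": [0, 0, 0]}, {"claw": 0.4, "slide": [0, 0, 42], "delta_rot": [0, 0, 0]}, {"claw": 0.4, "slide": [0, 0, 42], "delta_rot": [0, 0, 0]}]'

```text
time: 5.05
position: [0.5875, -0.1969, -0.0005]
tool_rot: [-3.141, -0.0, 0.005]
ft_force: [0.7, 0.4, -0.1]
grip_width: 0.703
grip_force: 0.0
```

Call:
send_rows --motion '[{"claw": -1, "slide": [0, 0, 0], "delta_rot": [0, 0, 0]}, {"claw": -1, "slide": [0, 0, 0], "delta_rot": [0, 0, 0]}, {"claw": -1, "slide": [0, 0, 0], "delta_rot": [0, 0, 0]}, {"claw": -1, "slide": [0, 0, 0], "delta_rot": [0, 0, 0]}, {"claw": -1, "slide": [0, 0, 0], "delta_rot": [0, 0, 0]}]'

```text
time: 5.55
position: [0.589, -0.1974, 0.0015]
tool_rot: [3.141, 0.0, 0.001]
ft_force: [-0.3, -0.4, 0.5]
grip_width: 0.333
grip_force: 25.0
```

Call:
send_rows --motion '[{"claw": -1, "slide": [0, 0, 0], "delta_rot": [0, 0, 0]}, {"claw": -1, "slide": [0, 0, 0], "delta_rot": [0, 0, 0]}]'

```text
time: 5.75
position: [0.589, -0.1974, 0.0015]
tool_rot: [3.141, 0.0, 0.001]
ft_force: [-1.2, 0.5, 2.4]
grip_width: 0.329
grip_force: 25.0
```

Gripped (0.33 × 87 ≈ 29 mm, 25 N). Lift and carry towards the small nest.

Call:
send_rows --motion '[{"claw": -1, "slide": [0, 0, -40], "delta_rot": [0, 0, 0]}, {"claw": -1, "slide": [-10, -8, -85], "delta_rot": [0, 0, 0]}, {"claw": -1, "slide": [-35, -28, -118], "delta_rot": [0, 0, 0]}, {"claw": -1, "slide": [-70, -55, -118], "delta_rot": [0, 0, 0]}, {"claw": -1, "slide": [-104, -82, -118], "delta_rot": [0, 0, 0]}]'

```text
time: 6.25
position: [0.4841, -0.1146, 0.1198]
tool_rot: [3.141, -0.0, 0.002]
ft_force: [-0.7, 1.0, -1.8]
grip_width: 0.332
grip_force: 25.0
```

Call:
send_rows --motion '[{"claw": -1, "slide": [-34, -27, 0], "delta_rot": [0, 0, 0]}, {"claw": -1, "slide": [-34, -27, 0], "delta_rot": [0, 0, 0]}, {"claw": -1, "slide": [-34, -27, 0], "delta_rot": [0, 0, 0]}]'

```text
time: 6.55
position: [0.4501, -0.0882, 0.119]
tool_rot: [3.14, 0.002, 0.0]
ft_force: [0.7, -0.7, -2.8]
grip_width: 0.333
grip_force: 25.0
```

Run:
```python
from h import *
i,s=snap("w4"); print(s["ft_force"])
u=px(i,[[.4508,-.0885,.0055]])[0]; print(u)
x,y=u.astype(int)
W=(x-40,y-40,x+40,y+40)
print(meas(i,W,dark,.0055))
```

```text
tcp [ 0.451  -0.0887  0.1193] [3.1406e+00 3.0000e-04 1.3000e-03]
[ 0.82708577 -0.19516314 -2.34695378]
[286.6332317  204.57810797]
(array([ 0.4514, -0.0894]), np.float64(38.4))
```

View pics/w4.png

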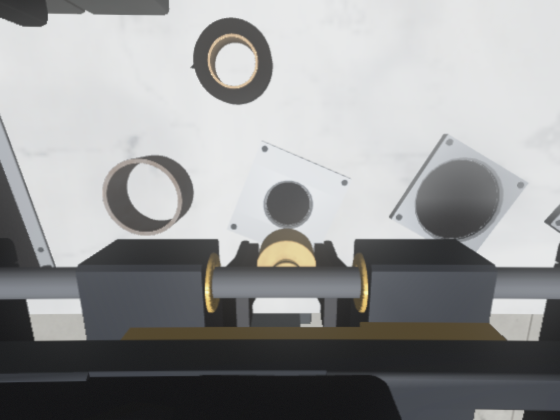

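The view shows the held weight centred at (287,245) and the small nest at (288,204), so I lower it in.

Call:
send_rows --motion '[{"claw": -1, "slide": [2, 1, 45], "delta_rot": [0, 0, 0]}, {"claw": -1, "slide": [2, 1, 85], "delta_rot": [0, 0, 0]}, {"claw": -1, "slide": [2, 1, 105], "delta_rot": [0, 0, 0]}, {"claw": -1, "slide": [2, 1, 112], "delta_rot": [0, 0, 0]}, {"claw": -1, "slide": [2, 1, 114], "delta_rot": [0, 0, 0]}]'

```text
time: 7.1
position: [0.4531, -0.0897, 0.0047]
tool_rot: [-3.141, 0.001, 0.002]
ft_force: [0.1, 0.1, -2.1]
grip_width: 0.328
grip_force: 25.0
```

Call:
send_rows --motion '[{"claw": -1, "slide": [0, 0, 0.5], "delta_rot": [0, 0, 0]}, {"claw": -1, "slide": [0, 0, 0.5], "delta_rot": [0, 0, 0]}]'

```text
time: 7.3
position: [0.4542, -0.0898, 0.0056]
tool_rot: [3.141, -0.0, 0.004]
ft_force: [0.4, -0.1, -1.5]
grip_width: 0.33
grip_force: 25.0
```

Call:
send_rows --motion '[{"claw": -1, "slide": [-1, 0, 1], "delta_rot": [0, 0, 0]}, {"claw": -1, "slide": [-1, 0, 1], "delta_rot": [0, 0, 0]}]'

```text
time: 7.5
position: [0.4527, -0.0897, 0.0044]
tool_rot: [3.141, 0.0, 0.003]
ft_force: [0.7, -0.6, -0.5]
grip_width: 0.33
grip_force: 25.0
```

Call:
send_rows --motion '[{"claw": -1, "slide": [0, 0, 1], "delta_rot": [0, 0, 0]}, {"claw": -1, "slide": [0, 0, 1], "delta_rot": [0, 0, 0]}]'

```text
time: 7.7
position: [0.4528, -0.0897, 0.0043]
tool_rot: [3.14, 0.0, 0.002]
ft_force: [-3.1, 1.1, 9.0]
grip_width: 0.331
grip_force: 25.0
```

It is on the floor (Fz went from −2 to +9 N). Release and rise.

Call:
send_rows --motion '[{"claw": 0.2, "slide": [0, 0, -0.5], "delta_rot": [0, 0, 0]}, {"claw": 0.2, "slide": [0, 0, -0.5], "delta_rot": [0, 0, 0]}, {"claw": 0.2, "slide": [0, 0, -0.5], "delta_rot": [0, 0, 0]}, {"claw": 0.2, "slide": [0, 0, -0.5], "delta_rot": [0, 0, 0]}, {"claw": 0.2, "slide": [0, 0, -0.5], "delta_rot": [0, 0, 0]}]'

```text
time: 8.2
position: [0.4517, -0.0893, 0.003]
tool_rot: [3.142, 0.0, -0.0]
ft_force: [0.1, 0.0, 0.3]
grip_width: 0.585
grip_force: 0.0
```

Call:
send_rows --motion '[{"claw": 0.6, "slide": [0, 0, -20], "delta_rot": [0, 0, 0]}, {"claw": 0.6, "slide": [0, 0, -60], "delta_rot": [0, 0, 0]}, {"claw": 0.6, "slide": [0, 0, -105], "delta_rot": [0, 0, 0]}, {"claw": 0.6, "slide": [0, 0, -145], "delta_rot": [0, 0, 0]}, {"claw": 0.6, "slide": [0, 0, -145], "delta_rot": [0, 0, 0]}]'

```text
time: 8.7
position: [0.4559, -0.0901, 0.1539]
tool_rot: [3.138, 0.0, 0.016]
ft_force: [0.1, -1.1, -0.4]
grip_width: 0.792
grip_force: 0.0
```

Run:
```python
from h import *
i,s=snap("w5")
x,y=px(i,[[.4514,-.0894,.02]])[0].astype(int); print(x,y)
W=(x-40,y-40,x+40,y+30)
print(meas(i,W,brass,.023), meas(i,W,dark,.0055), s["joint_positions"])
```

```text
tcp [ 0.4539 -0.0898  0.151 ] [ 3.1392e+00 -1.0000e-04  9.1000e-03]
285 206
(array([ 0.4524, -0.0893]), np.float64(31.3)) (array([ 0.452 , -0.0893]), np.float64(37.7)) [ 0.63497816 -0.02347409 -0.48776318  1.96930947 -0.01028123  1.18693145
 -1.41971455]
```

The weight measures at (0.452,-0.089), concentric with its recess. Next is the soil ring, gripped along x because of the bottle, so I turn the tool by −90° on the way.

Call:
send_rows --motion '[{"claw": 0.6, "slide": [15, 24, -5], "delta_rot": [0, 0, -0.14]}, {"claw": 0.6, "slide": [30, 48, -10], "delta_rot": [0, 0, -0.28]}, {"claw": 0.6, "slide": [45, 73, -10], "delta_rot": [0, 0, -0.42]}, {"claw": 0.6, "slide": [60, 97, -10], "delta_rot": [0, 0, -0.56]}, {"claw": 0.6, "slide": [75, 121, -10], "delta_rot": [0, 0, -0.7]}]'

```text
time: 9.25
position: [0.5264, -0.211, 0.1562]
tool_rot: [-2.946, -1.085, 0.003]
ft_force: [0.4, 0.9, 0.0]
grip_width: 0.802
grip_force: 0.0
```

Call:
send_rows --motion '[{"claw": 0.6, "slide": [-4, 28, 0], "delta_rot": [0, 0, -0.14]}, {"claw": 0.6, "slide": [-8, 56, 0], "delta_rot": [0, 0, -0.28]}, {"claw": 0.6, "slide": [-12, 85, 0], "delta_rot": [0, 0, -0.42]}, {"claw": 0.6, "slide": [-16, 113, 0], "delta_rot": [0, 0, -0.56]}, {"claw": 0.6, "slide": [-20, 141, 0], "delta_rot": [0, 0, -0.7]}]'

```text
time: 9.75
position: [0.602, -0.3315, 0.1557]
tool_rot: [-2.394, -2.029, 0.002]
ft_force: [0.9, 0.4, -0.1]
grip_width: 0.803
grip_force: 0.0
```

Call:
send_rows --motion '[{"claw": 0.6, "slide": [0, 0, 0], "delta_rot": [0, 0, -0.14]}, {"claw": 0.6, "slide": [0, 0, 0], "delta_rot": [0, 0, -0.171]}, {"claw": 0.6, "slide": [0, 0, 0], "delta_rot": [0, 0, -0.171]}]'

```text
time: 10.05
position: [0.6018, -0.33, 0.1565]
tool_rot: [-2.22, -2.219, 0.0]
ft_force: [-1.0, 0.7, -0.4]
grip_width: 0.798
grip_force: 0.0
```

Run:
```python
from h import *
i,s=snap("w6")
print(R.from_rotvec(s["tool_rot"]).as_matrix().round(3).tolist(), s["joint_positions"])
x,y=px(i,[[.604,-.332,.028]])[0].astype(int); print(x,y)
W=(x-60,y-60,x+60,y+45)
print("brown",meas(i,W,brown,.028),"all",meas(i,W,lambda c,h:c.max(2)<190,.028))
```

```text
tcp [ 0.602  -0.33    0.1571] [-2.2214e+00 -2.2189e+00  2.0000e-04]
[[0.001, 1.0, -0.001], [1.0, -0.001, 0.001], [0.001, -0.001, -1.0]] [ 0.81806857  0.47335862 -0.49181376  1.40793826  0.22362491  1.31752798
  0.31469498]
289 205
brown (array([ 0.6054, -0.3324]), np.float64(40.0)) all (array([ 0.6054, -0.3301]), np.float64(50.5))
```

View pics/w6.png

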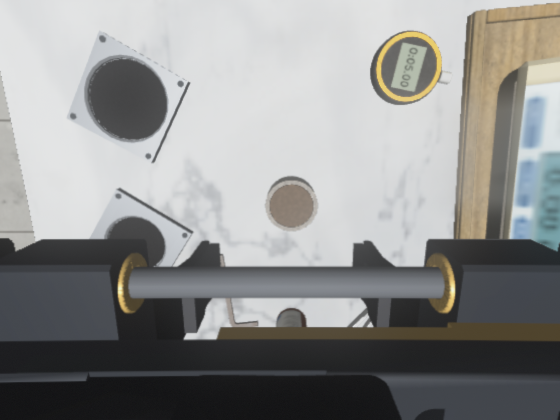

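The soil ring is at (291,203) between the fingers, 3 mm off, and the bottle top shows at (291,318), clear of the body. Descend and grip.

Call:
send_rows --motion '[{"claw": 0.6, "slide": [-2.5, 3.5, 45], "delta_rot": [0, 0, 0]}, {"claw": 0.6, "slide": [-2.5, 3.5, 90], "delta_rot": [0, 0, 0]}, {"claw": 0.6, "slide": [-2.5, 3.5, 130], "delta_rot": [0, 0, 0]}, {"claw": 0.6, "slide": [-2.5, 3.5, 155], "delta_rot": [0, 0, 0]}, {"claw": 0.6, "slide": [-2.5, 3.5, 155], "delta_rot": [0, 0, 0]}]' --grip_force 30

```text
time: 10.6
position: [0.6022, -0.3312, -0.0016]
tool_rot: [-2.216, -2.215, 0.004]
ft_force: [0.1, 0.5, -0.9]
grip_width: 0.8
grip_force: 0.0
```

Call:
send_rows --motion '[{"claw": -1, "slide": [0, 0, 0], "delta_rot": [0, 0, 0]}, {"claw": -1, "slide": [0, 0, 0], "delta_rot": [0, 0, 0]}, {"claw": -1, "slide": [0, 0, 0], "delta_rot": [0, 0, 0]}, {"claw": -1, "slide": [0, 0, 0], "delta_rot": [0, 0, 0]}, {"claw": -1, "slide": [0, 0, 0], "delta_rot": [0, 0, 0]}]'

```text
time: 11.1
position: [0.6068, -0.3342, 0.0053]
tool_rot: [2.219, 2.22, 0.001]
ft_force: [-0.8, 1.4, 5.2]
grip_width: 0.55
grip_force: 30.0
```

Call:
send_rows --motion '[{"claw": -1, "slide": [0, 0, 0], "delta_rot": [0, 0, 0]}, {"claw": -1, "slide": [0, 0, 0], "delta_rot": [0, 0, 0]}, {"claw": -1, "slide": [0, 0, 0], "delta_rot": [0, 0, 0]}]'

```text
time: 11.4
position: [0.6068, -0.3342, 0.0052]
tool_rot: [2.22, 2.22, 0.001]
ft_force: [-1.3, 0.9, 6.0]
grip_width: 0.546
grip_force: 30.0
```

Call:
send_rows --motion '[{"claw": -1, "slide": [0, 0, -40], "delta_rot": [0, 0, 0]}, {"claw": -1, "slide": [0, 0, -85], "delta_rot": [0, 0, 0]}, {"claw": -1, "slide": [0, -25, -118], "delta_rot": [0, 0, 0]}, {"claw": -1, "slide": [0, -70, -118], "delta_rot": [0, 0, 0]}, {"claw": -1, "slide": [-10, -115, -118], "delta_rot": [0, 0, 0]}]'

```text
time: 11.9
position: [0.4913, -0.3418, 0.1226]
tool_rot: [2.216, 2.224, 0.002]
ft_force: [-1.1, -0.4, -2.1]
grip_width: 0.547
grip_force: 30.0
```

Call:
send_rows --motion '[{"claw": -1, "slide": [-25, -40, 0], "delta_rot": [0, 0, 0]}, {"claw": -1, "slide": [-36, -44, 0], "delta_rot": [0, 0, 0]}, {"claw": -1, "slide": [-36, -44, 0], "delta_rot": [0, 0, 0]}, {"claw": -1, "slide": [-36, -44, 0], "delta_rot": [0, 0, 0]}]'

```text
time: 12.3
position: [0.4479, -0.3787, 0.1212]
tool_rot: [2.22, 2.222, 0.002]
ft_force: [0.2, 0.8, -1.3]
grip_width: 0.545
grip_force: 30.0
```

Run:
```python
from h import *
i,s=snap("w7"); print(s["ft_force"])
x,y=px(i,[[.4463,-.378,.0055]])[0].astype(int); print(x,y)
W=(x-55,y-50,x+55,y+20)
print(meas(i,W,dark,.0055))
```

```text
tcp [ 0.4486 -0.3779  0.1212] [2.2186 2.2242 0.0025]
[ 0.74457694  0.24051053 -1.89052137]
284 205
(array([ 0.4465, -0.3812]), np.float64(62.2))
```

View pics/w7.png

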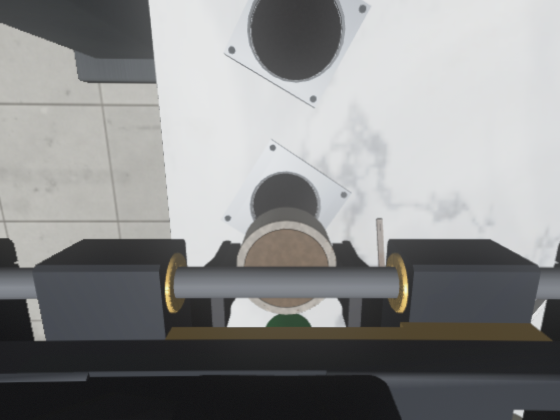

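The held soil ring at (288,265) hides part of the medium nest at (287,203), which spoiled the dark fit. I'll use its screw heads at (227,218) and (344,195) as opposite corners, and measure the held ring directly.

Run:
```python
from h import *
import pickle
i=pickle.load(open("w7.pkl","rb"))
P=[]
for u in ((227,218),(344,195),(272,147)):
    k=blob(i["color"],(u[0]-7,u[1]-7,u[0]+8,u[1]+8),lambda c,h:c.max(2)<150); P.append(onz(i,[k.mean(0)],.008)[0])
P=np.array(P); print(P.round(4),"mid",((P[0]+P[1])/2).round(4),"d",np.linalg.norm(P[0]-P[1]),np.linalg.norm(P[0]-P[2]),np.linalg.norm(P[1]-P[2]))
k=blob(i["color"],(250,168,322,206),dark); k=k[k[:,1]<203]; 
for z in (.003,.0055): print("arc",circ(onz(i,k,z)))
b=blob(i["color"],(225,215,350,268),brown); print(b.min(0),b.max(0)); b=b[b[:,1]<262]; c,r=circ(onz(i,b,.144)); print("held soil",c,2*r,"tcp .4482 -.378")
```

```text
[[ 0.3951 -0.389   0.008 ]
 [ 0.4978 -0.3675  0.008 ]
 [ 0.4359 -0.3268  0.008 ]] mid [ 0.4465 -0.3783  0.008 ] d 0.10494469156640023 0.07439897507216299 0.07402688517499138
arc (array([ 0.44620834, -0.37806495]), np.float64(0.02842296792147964))
arc (array([ 0.44622001, -0.37748559]), np.float64(0.028177671289856862))
[244 229] [327 267]
held soil [ 0.44751146 -0.37743867] 0.040647326838834014 tcp .4482 -.378
```

Call:
send_rows --motion '[{"claw": -1, "slide": [-0.6, -1.2, 45], "delta_rot": [0, 0, 0]}, {"claw": -1, "slide": [-0.6, -1.2, 85], "delta_rot": [0, 0, 0]}, {"claw": -1, "slide": [-0.6, -1.2, 105], "delta_rot": [0, 0, 0]}, {"claw": -1, "slide": [-0.6, -1.2, 112], "delta_rot": [0, 0, 0]}, {"claw": -1, "slide": [-0.6, -1.2, 112], "delta_rot": [0, 0, 0]}]'

```text
time: 12.85
position: [0.4472, -0.3779, 0.0092]
tool_rot: [-2.216, -2.224, -0.002]
ft_force: [0.1, 0.3, -2.0]
grip_width: 0.55
grip_force: 30.0
```

Call:
send_rows --motion '[{"claw": -1, "slide": [0, 0, 1.5], "delta_rot": [0, 0, 0]}, {"claw": -1, "slide": [0, 0, 1.5], "delta_rot": [0, 0, 0]}]'

```text
time: 13.05
position: [0.4473, -0.3798, 0.0083]
tool_rot: [2.218, 2.222, 0.001]
ft_force: [-0.3, 0.6, -1.1]
grip_width: 0.546
grip_force: 30.0
```

Call:
send_rows --motion '[{"claw": -1, "slide": [0, 0, 1], "delta_rot": [0, 0, 0]}, {"claw": -1, "slide": [0, 0, 1], "delta_rot": [0, 0, 0]}]'

```text
time: 13.25
position: [0.4472, -0.3799, 0.0081]
tool_rot: [2.219, 2.221, 0.002]
ft_force: [-0.0, 1.5, 4.3]
grip_width: 0.55
grip_force: 30.0
```

Contact at TCP z .0081, which is 3 mm above pickup height. Release, rise, and meanwhile locate the mould ring from the earlier picture.

Call:
send_rows --motion '[{"claw": 0.5, "slide": [0, 0, -0.5], "delta_rot": [0, 0, 0]}, {"claw": 0.5, "slide": [0, 0, -0.5], "delta_rot": [0, 0, 0]}, {"claw": 0.5, "slide": [0, 0, -0.5], "delta_rot": [0, 0, 0]}, {"claw": 0.5, "slide": [0, 0, -0.5], "delta_rot": [0, 0, 0]}, {"claw": 0.5, "slide": [0, 0, -0.5], "delta_rot": [0, 0, 0]}]'

```text
time: 13.75
position: [0.4455, -0.3803, 0.007]
tool_rot: [-2.221, -2.221, 0.0]
ft_force: [0.3, 0.6, -1.0]
grip_width: 0.749
grip_force: 0.0
```

Call:
send_rows --motion '[{"claw": 1, "slide": [0, 0, -20], "delta_rot": [0, 0, 0]}, {"claw": 1, "slide": [0, 0, -60], "delta_rot": [0, 0, 0]}, {"claw": 1, "slide": [0, 0, -105], "delta_rot": [0, 0, 0]}, {"claw": 1, "slide": [0, 0, -150], "delta_rot": [0, 0, 0]}, {"claw": 1, "slide": [0, 0, -150], "delta_rot": [0, 0, 0]}]'

```text
time: 14.25
position: [0.4493, -0.3828, 0.1645]
tool_rot: [2.212, 2.213, 0.0]
ft_force: [1.1, -1.2, 0.7]
grip_width: 0.992
grip_force: 0.0
```

Run:
```python
from h import *
import pickle
i,s=snap("w8")
x,y=px(i,[[.4464,-.378,.031]])[0].astype(int); W=(x-55,y-45,x+55,y+35)
print("soil",x,y,meas(i,W,brown,.031))
W=(x-75,y-75,x+75,y+35); print(meas(i,W,dark,.0055))
i=pickle.load(open("w4.pkl","rb"))
k=blob(i["color"],(95,145,205,236),lambda c,h:c.max(2)<185); print(k.min(0),k.max(0))
for u in ([104,195],[181,195],[142,157],[142,234],[193,180]): print(u,onz(i,[u],.035)[0].round(4),i["color"][u[1],u[0]])
```

```text
tcp [ 0.4477 -0.3818  0.1611] [ 2.2160e+00  2.2162e+00 -2.0000e-04]
soil 282 195 (array([ 0.4464, -0.3781]), np.float64(40.3))
(array([ 0.4466, -0.3834]), np.float64(42.4))
[103 155] [193 234]
[104, 195] [0.4652 0.0548 0.035 ] [158 163 171]
[181, 195] [ 0.4653 -0.0052  0.035 ] [122 125 130]
[142, 157] [0.4948 0.0221 0.035 ] [122 123 123]
[142, 234] [0.433  0.0288 0.035 ] [162 168 174]
[193, 180] [ 0.4773 -0.0154  0.035 ] [230 230 228]
```

The soil ring is concentric in its recess at (0.4464,-0.3781). The mould ring rim from w4 gives (0.4645, 0.025), diameter 60–62. I'll turn to yaw 180° so the camera and body stay clear of the oven handle, then carry on to the ring.

Call:
send_rows --motion '[{"claw": 1, "slide": [18, 0, 0], "delta_rot": [0, 0, -0.14]}, {"claw": 1, "slide": [36, 0, 0], "delta_rot": [0, 0, -0.28]}, {"claw": 1, "slide": [54, 0, 0], "delta_rot": [0, 0, -0.42]}, {"claw": 1, "slide": [72, 0, 0], "delta_rot": [0, 0, -0.56]}, {"claw": 1, "slide": [90, 0, 0], "delta_rot": [0, 0, -0.7]}]'

```text
time: 14.8
position: [0.4447, -0.2891, 0.1555]
tool_rot: [-1.315, -2.85, -0.001]
ft_force: [0.6, -0.8, -0.6]
grip_width: 1.001
grip_force: 0.0
```

Call:
send_rows --motion '[{"claw": 1, "slide": [12, 13, 0], "delta_rot": [0, 0, -0.14]}, {"claw": 1, "slide": [25, 26, 0], "delta_rot": [0, 0, -0.28]}, {"claw": 1, "slide": [37, 39, 0], "delta_rot": [0, 0, -0.42]}, {"claw": 1, "slide": [50, 52, 0], "delta_rot": [0, 0, -0.56]}, {"claw": 1, "slide": [62, 66, 0], "delta_rot": [0, 0, -0.7]}]'

```text
time: 15.3
position: [0.4551, -0.1993, 0.1557]
tool_rot: [-0.259, -3.129, -0.001]
ft_force: [-0.1, -0.6, -0.9]
grip_width: 1.002
grip_force: 0.0
```

Call:
send_rows --motion '[{"claw": 1, "slide": [6, 33, 0], "delta_rot": [0, 0, -0.14]}, {"claw": 1, "slide": [11, 66, 0], "delta_rot": [0, 0, -0.171]}, {"claw": 1, "slide": [17, 99, 0], "delta_rot": [0, 0, -0.171]}, {"claw": 1, "slide": [17, 99, 0], "delta_rot": [0, 0, -0.171]}]'

```text
time: 15.7
position: [0.4559, -0.0937, 0.1566]
tool_rot: [0.009, -3.141, -0.002]
ft_force: [0.3, -0.2, -0.9]
grip_width: 1.0
grip_force: 0.0
```

Run:
```python
from h import *
i,s=snap("w9"); print(s["joint_positions"].round(3) if hasattr(s["joint_positions"],"round") else s["joint_positions"])
print("large nest px",px(i,[[.4542,-.2372,.0055]]),"ring px",px(i,[[.4645,.0247,.035]]))
```

```text
tcp [ 0.4559 -0.0968  0.1566] [ 5.7000e-03 -3.1407e+00  7.0000e-04]
[ 0.982 -0.006 -0.817  1.941 -0.004  1.206  1.741]
large nest px [[140.7441912  195.70180566]] ring px [[414.56007058 214.81245142]]
```

Call:
send_rows --motion '[{"claw": 1, "slide": [-4, 40, 0], "delta_rot": [0, 0, 0]}, {"claw": 1, "slide": [-8, 80, 0], "delta_rot": [0, 0, 0]}, {"claw": 1, "slide": [-9, 121, 0], "delta_rot": [0, 0, 0]}, {"claw": 1, "slide": [-9, 121, 0], "delta_rot": [0, 0, 0]}, {"claw": 1, "slide": [-9, 121, 0], "delta_rot": [0, 0, 0]}]'

```text
time: 16.25
position: [0.4649, 0.0212, 0.1568]
tool_rot: [0.001, -3.141, 0.001]
ft_force: [0.4, -0.2, 0.5]
grip_width: 1.001
grip_force: 0.0
```

Run:
```python
from h import *
i,s=snap("w10")
print(px(i,[[.4645,.0247,.035]]))
```

```text
tcp [0.4649 0.02   0.1567] [-2.2000e-03 -3.1409e+00  1.1000e-03]
[[289.53879546 204.41499035]]
```

View pics/w10.png

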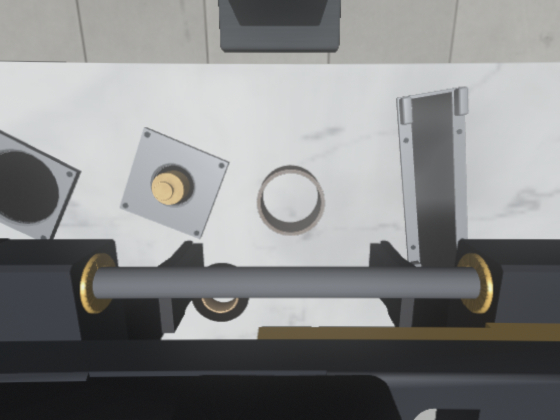

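The mould ring rim spans columns 257–325, centred about (291,201). The weight sits in its recess at (170,188), and the long rest is at the right, columns 397–468. Fit the rim.

Run:
```python
from h import *
import pickle
i=pickle.load(open("w10.pkl","rb"))
for t in (175,190):
    print(t,meas(i,(245,150,340,242),lambda c,h:c.max(2)<t,.035))
u=np.array([[257,201],[325,201],[291,165],[291,236]]); print(onz(i,u,.035).round(4)[:,:2].tolist())
w=pickle.load(open("w9.pkl","rb")); x,y=141,196; print("large",meas(w,(95,150,190,238),dark,.0055))
```

```text
175 (array([0.4614, 0.0254]), np.float64(63.4))
190 (array([0.4628, 0.026 ]), np.float64(66.4))
[[0.4613, -0.0049], [0.4613, 0.0569], [0.4287, 0.0259], [0.4948, 0.0262]]
large (array([ 0.4549, -0.2384]), np.float64(73.1))
```

Call:
send_rows --motion '[{"claw": 1, "slide": [2, 5, 45], "delta_rot": [0, 0, 0]}, {"claw": 1, "slide": [2, 5, 90], "delta_rot": [0, 0, 0]}, {"claw": 1, "slide": [2, 5, 130], "delta_rot": [0, 0, 0]}, {"claw": 1, "slide": [2, 5, 153], "delta_rot": [0, 0, 0]}, {"claw": 1, "slide": [2, 5, 153], "delta_rot": [0, 0, 0]}]' --grip_force 25

```text
time: 16.8
position: [0.4597, 0.0244, 0.0007]
tool_rot: [-0.004, -3.134, -0.002]
ft_force: [-0.3, 0.4, 0.8]
grip_width: 0.998
grip_force: 0.0
```

Call:
send_rows --motion '[{"claw": -1, "slide": [0, 0, 0], "delta_rot": [0, 0, 0]}, {"claw": -1, "slide": [0, 0, 0], "delta_rot": [0, 0, 0]}, {"claw": -1, "slide": [0, 0, 0], "delta_rot": [0, 0, 0]}, {"claw": -1, "slide": [0, 0, 0], "delta_rot": [0, 0, 0]}, {"claw": -1, "slide": [0, 0, 0], "delta_rot": [0, 0, 0]}]'

```text
time: 17.3
position: [0.4641, 0.0257, 0.0052]
tool_rot: [-0.0, 3.14, -0.002]
ft_force: [-0.6, -0.9, 5.8]
grip_width: 0.696
grip_force: 25.0
```

Call:
send_rows --motion '[{"claw": -1, "slide": [0, 0, 0], "delta_rot": [0, 0, 0]}, {"claw": -1, "slide": [0, 0, 0], "delta_rot": [0, 0, 0]}]'

```text
time: 17.5
position: [0.4641, 0.0257, 0.0052]
tool_rot: [-0.001, 3.14, -0.002]
ft_force: [-0.9, -0.5, 6.4]
grip_width: 0.702
grip_force: 25.0
```

Call:
send_rows --motion '[{"claw": -1, "slide": [0, 0, -40], "delta_rot": [0, 0, 0]}, {"claw": -1, "slide": [0, 0, -85], "delta_rot": [0, 0, 0]}, {"claw": -1, "slide": [0, -25, -118], "delta_rot": [0, 0, 0]}, {"claw": -1, "slide": [3, -70, -118], "delta_rot": [0, 0, 0]}, {"claw": -1, "slide": [6, -115, -118], "delta_rot": [0, 0, 0]}]'

```text
time: 18.0
position: [0.4579, -0.09, 0.1237]
tool_rot: [-0.004, 3.139, -0.005]
ft_force: [0.7, -0.4, -2.4]
grip_width: 0.699
grip_force: 25.0
```

Call:
send_rows --motion '[{"claw": -1, "slide": [3, -45, 0], "delta_rot": [0, 0, 0]}, {"claw": -1, "slide": [3, -90, 0], "delta_rot": [0, 0, 0]}, {"claw": -1, "slide": [3, -130, 0], "delta_rot": [0, 0, 0]}, {"claw": -1, "slide": [3, -148, 0], "delta_rot": [0, 0, 0]}, {"claw": -1, "slide": [3, -148, 0], "delta_rot": [0, 0, 0]}]'

```text
time: 18.5
position: [0.4533, -0.2396, 0.1217]
tool_rot: [-0.007, -3.141, -0.001]
ft_force: [-0.0, 1.3, -1.8]
grip_width: 0.7
grip_force: 25.0
```

Run:
```python
from h import *
i,s=snap("w11"); print(s["ft_force"])
print(px(i,[[.4545,-.2378,.0055],[.4545,-.2378,.15]]))
```

```text
tcp [ 0.4538 -0.2368  0.1217] [-2.100e-03 -3.141e+00 -2.700e-03]
[-0.05895027  1.18099554 -1.09620316]
[[287.49151299 207.53294399]
 [289.27619647 279.06237187]]
```

View pics/w11.png

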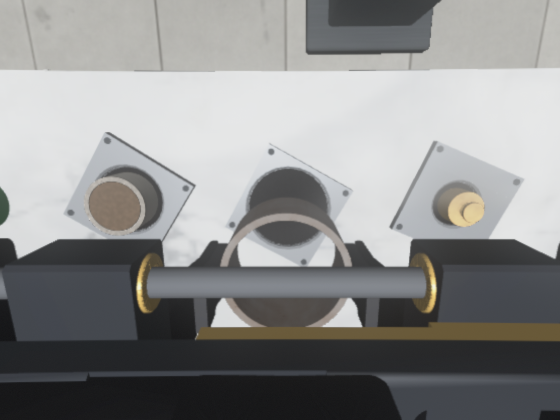

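The view shows the held mould ring (rim arc top near row 212, columns 220–352), the nest screws at (270,152), (345,193), (304,262), (231,224), and the soil ring and weight seated in their nests. Now the exact offsets.

Run:
```python
from h import *
import pickle
i=pickle.load(open("w11.pkl","rb")); c=i["color"]
P=[]
for u in ((270,152),(345,193),(304,262),(231,224)):
    k=blob(c,(u[0]-6,u[1]-6,u[0]+7,u[1]+7),lambda c,h:c.max(2)<130); P.append(onz(i,[k.mean(0)],.008)[0])
P=np.array(P); print("nest",P.mean(0).round(4),((P[0]+P[2])/2).round(4),((P[1]+P[3])/2).round(4))
print([int(v) for v in c[194:235,286].max(1)]); print([int(v) for v in c[255,205:245].max(1)]); print([int(v) for v in c[255,330:370].max(1)])
```

```text
Traceback (most recent call last):
  File "h.py", line 16, in blob
    cs,_=cv2.findContours(m,cv2.RETR_EXTERNAL,cv2.CHAIN_APPROX_NONE); k=max(cs,key=cv2.contourArea)
                                                                        ~~~^^^^^^^^^^^^^^^^^^^^^^^^
ValueError: max() iterable argument is empty
```

Run:
```python
from h import *
import pickle
i=pickle.load(open("w11.pkl","rb")); c=i["color"]
P=[]
for u in ((270,152),(345,193),(304,262),(231,224)):
    w=c[u[1]-6:u[1]+7,u[0]-6:u[0]+7].max(2); t=int(w.min())+30; print(w.min(),np.median(w))
    k=np.argwhere(w<t).mean(0)[::-1]+np.array(u)-6; P.append(onz(i,[k],.008)[0])
P=np.array(P); print("nest",P.mean(0).round(4),((P[0]+P[2])/2).round(4),((P[1]+P[3])/2).round(4))
print([int(v) for v in c[194:235,286].max(1)]); print([int(v) for v in c[255,205:245].max(1)]); print([int(v) for v in c[255,330:370].max(1)])
```

```text
121 223.0
131 203.0
82 177.0
95 199.0
nest [ 0.4566 -0.2371  0.008 ] [ 0.4575 -0.2373  0.008 ] [ 0.4557 -0.237   0.008 ]
[76, 76, 77, 84, 93, 93, 93, 94, 94, 94, 95, 94, 93, 93, 93, 93, 94, 94, 102, 133, 163, 167, 166, 166, 166, 165, 143, 88, 77, 78, 78, 79, 78, 78, 79, 79, 79, 79, 79, 78, 79]
[64, 65, 65, 65, 65, 65, 66, 68, 68, 69, 69, 69, 69, 69, 68, 69, 71, 92, 140, 165, 167, 167, 167, 167, 164, 140, 100, 82, 81, 81, 81, 82, 108, 184, 221, 224, 224, 225, 225, 225]
[219, 219, 219, 216, 181, 106, 81, 80, 79, 79, 88, 128, 162, 169, 170, 171, 170, 168, 155, 116, 72, 67, 67, 67, 67, 68, 67, 68, 67, 67, 67, 66, 65, 65, 66, 65, 65, 65, 65, 65]
```

Run:
```python
from h import *
import pickle
i=pickle.load(open("w11.pkl","rb"))
for z in (.1485,.1515): c,r=circ(onz(i,[[286,213],[222.7,255],[349,255]],z)); print(c,2*r)
```

```text
[ 0.45431958 -0.23941014] 0.06324721091723455
[ 0.4528899  -0.23940725] 0.06193446168456071
```

Call:
send_rows --motion '[{"claw": -1, "slide": [-2, 2, 45], "delta_rot": [0, 0, 0]}, {"claw": -1, "slide": [-2, 2, 85], "delta_rot": [0, 0, 0]}, {"claw": -1, "slide": [-2, 2, 105], "delta_rot": [0, 0, 0]}, {"claw": -1, "slide": [-2, 2, 111], "delta_rot": [0, 0, 0]}, {"claw": -1, "slide": [-2, 2, 112], "delta_rot": [0, 0, 0]}]'

```text
time: 19.05
position: [0.4559, -0.2319, 0.0108]
tool_rot: [0.006, -3.139, -0.003]
ft_force: [-4.3, 1.7, 8.4]
grip_width: 0.701
grip_force: 25.1
```

Call:
send_rows --motion '[{"claw": -1, "slide": [0, 0, 1], "delta_rot": [0, 0, 0]}, {"claw": -1, "slide": [0, 0, 1], "delta_rot": [0, 0, 0]}]'

```text
time: 19.25
position: [0.4562, -0.2321, 0.0106]
tool_rot: [0.006, -3.139, -0.001]
ft_force: [-5.0, 1.7, 8.6]
grip_width: 0.7
grip_force: 25.1
```

Call:
send_rows --motion '[{"claw": -1, "slide": [0, 0, 1], "delta_rot": [0, 0, 0]}, {"claw": -1, "slide": [0, 0, 1], "delta_rot": [0, 0, 0]}]'

```text
time: 19.45
position: [0.4566, -0.2324, 0.0102]
tool_rot: [0.006, -3.14, -0.0]
ft_force: [1.4, -0.4, -1.9]
grip_width: 0.698
grip_force: 24.9
```

The ring is touching the chamfer: TCP y is −0.232 against the nest's −0.2375, because the hover reading was still swinging. Lift a little, shift, settle and re-lower.

Call:
send_rows --motion '[{"claw": -1, "slide": [0, 0, -6], "delta_rot": [0, 0, 0]}, {"claw": -1, "slide": [1, -4.5, -6], "delta_rot": [0, 0, 0]}, {"claw": -1, "slide": [1, -4.5, -6], "delta_rot": [0, 0, 0]}, {"claw": -1, "slide": [1, -4.5, -6], "delta_rot": [0, 0, 0]}, {"claw": -1, "slide": [1, -4.5, -6], "delta_rot": [0, 0, 0]}]'

```text
time: 19.95
position: [0.4551, -0.2391, 0.0139]
tool_rot: [0.001, -3.141, -0.001]
ft_force: [0.1, -0.3, -1.8]
grip_width: 0.7
grip_force: 25.0
```

Call:
send_rows --motion '[{"claw": -1, "slide": [0, 0, 0], "delta_rot": [0, 0, 0]}, {"claw": -1, "slide": [0, 0, 0], "delta_rot": [0, 0, 0]}]'

```text
time: 20.15
position: [0.4552, -0.2392, 0.014]
tool_rot: [0.001, -3.141, -0.0]
ft_force: [0.4, 0.5, -2.3]
grip_width: 0.702
grip_force: 25.0
```

Call:
send_rows --motion '[{"claw": -1, "slide": [0, 1, 3], "delta_rot": [0, 0, 0]}, {"claw": -1, "slide": [0, 1, 5], "delta_rot": [0, 0, 0]}, {"claw": -1, "slide": [0, 1, 5], "delta_rot": [0, 0, 0]}, {"claw": -1, "slide": [0, 1, 5], "delta_rot": [0, 0, 0]}]'

```text
time: 20.55
position: [0.4552, -0.2383, 0.009]
tool_rot: [0.001, -3.141, -0.0]
ft_force: [0.5, -0.3, -1.3]
grip_width: 0.702
grip_force: 25.0
```

Call:
send_rows --motion '[{"claw": -1, "slide": [0, 0, 1], "delta_rot": [0, 0, 0]}, {"claw": -1, "slide": [0, 0, 1], "delta_rot": [0, 0, 0]}]'

```text
time: 20.75
position: [0.4554, -0.2384, 0.0084]
tool_rot: [-0.001, 3.141, -0.0]
ft_force: [-1.0, -0.1, -0.0]
grip_width: 0.696
grip_force: 25.0
```

Call:
send_rows --motion '[{"claw": -1, "slide": [0, 0, 1], "delta_rot": [0, 0, 0]}, {"claw": -1, "slide": [0, 0, 1], "delta_rot": [0, 0, 0]}]'

```text
time: 20.95
position: [0.4554, -0.2384, 0.0082]
tool_rot: [0.001, -3.141, 0.001]
ft_force: [-2.7, 3.0, 8.0]
grip_width: 0.701
grip_force: 25.0
```

Seated at TCP z .0082, as predicted. Release, rise and check.

Call:
send_rows --motion '[{"claw": 0.9, "slide": [0, 0, -0.5], "delta_rot": [0, 0, 0]}, {"claw": 0.9, "slide": [0, 0, -0.5], "delta_rot": [0, 0, 0]}, {"claw": 0.9, "slide": [0, 0, -0.5], "delta_rot": [0, 0, 0]}, {"claw": 0.9, "slide": [0, 0, -0.5], "delta_rot": [0, 0, 0]}, {"claw": 0.9, "slide": [0, 0, -0.5], "delta_rot": [0, 0, 0]}]'

```text
time: 21.45
position: [0.4552, -0.2383, 0.0075]
tool_rot: [0.001, -3.142, -0.0]
ft_force: [-0.5, 0.0, -0.6]
grip_width: 0.94
grip_force: 0.0
```

Call:
send_rows --motion '[{"claw": 0.9, "slide": [0, 0, -20], "delta_rot": [0, 0, 0]}, {"claw": 0.9, "slide": [0, 0, -60], "delta_rot": [0, 0, 0]}, {"claw": 0.9, "slide": [0, 0, -105], "delta_rot": [0, 0, 0]}, {"claw": 0.9, "slide": [0, 0, -150], "delta_rot": [0, 0, 0]}, {"claw": 0.9, "slide": [0, 0, -150], "delta_rot": [0, 0, 0]}]'

```text
time: 21.95
position: [0.4593, -0.24, 0.1639]
tool_rot: [-0.001, 3.132, -0.011]
ft_force: [0.9, -0.5, -0.8]
grip_width: 0.945
grip_force: 0.0
```

Run:
```python
from h import *
i,s=snap("w12")
x,y=px(i,[[.4545,-.2378,.038]])[0].astype(int); W=(x-50,y-45,x+50,y+40); print(x,y)
for t in (150,170): print("ring z.038",meas(i,W,lambda c,h:(c.max(2)>0)&(c.max(2)<t),.038))
```

```text
tcp [ 0.4574 -0.2395  0.1609] [-5.0000e-04  3.1364e+00 -7.3000e-03]
288 197
ring z.038 (array([ 0.4492, -0.2377]), np.float64(67.8))
ring z.038 (array([ 0.4498, -0.2376]), np.float64(70.0))
```

View pics/w12.png

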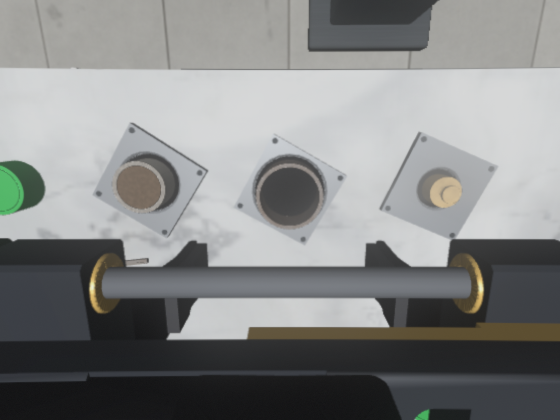

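All three round pieces sit concentric in their recesses: soil ring (143,184), mould ring (289,193), weight (445,191). Now the spatula.

Call:
send_rows --motion '[{"claw": 0.3, "slide": [0, 44, -15], "delta_rot": [0, 0, 0]}, {"claw": 0.3, "slide": [0, 88, -30], "delta_rot": [0, 0, 0]}, {"claw": 0.3, "slide": [0, 134, -40], "delta_rot": [0, 0, 0]}, {"claw": 0.3, "slide": [0, 180, -50], "delta_rot": [0, 0, 0]}, {"claw": 0.3, "slide": [0, 226, -60], "delta_rot": [0, 0, 0]}]'

```text
time: 22.5
position: [0.454, -0.0107, 0.2166]
tool_rot: [-0.0, -3.14, -0.0]
ft_force: [1.1, -0.3, -0.9]
grip_width: 0.668
grip_force: 0.0
```

Call:
send_rows --motion '[{"claw": 0.3, "slide": [0, 47, -8], "delta_rot": [0, 0, 0]}, {"claw": 0.3, "slide": [0, 94, -15], "delta_rot": [0, 0, 0]}, {"claw": 0.3, "slide": [-8, 140, -22], "delta_rot": [0, 0, 0]}, {"claw": 0.3, "slide": [-18, 185, -30], "delta_rot": [0, 0, 0]}, {"claw": 0.3, "slide": [-28, 230, -30], "delta_rot": [0, 0, 0]}]'

```text
time: 23.0
position: [0.484, 0.2184, 0.2482]
tool_rot: [0.004, 3.139, -0.001]
ft_force: [0.3, -0.1, 1.0]
grip_width: 0.651
grip_force: 0.0
```

Call:
send_rows --motion '[{"claw": 0.3, "slide": [0, 20, 0], "delta_rot": [0, 0, 0]}, {"claw": 0.3, "slide": [0, 20, 0], "delta_rot": [0, 0, 0]}, {"claw": 0.3, "slide": [0, 20, 0], "delta_rot": [0, 0, 0]}, {"claw": 0.3, "slide": [0, 20, 0], "delta_rot": [0, 0, 0]}]'

```text
time: 23.4
position: [0.4832, 0.2357, 0.247]
tool_rot: [-0.003, -3.141, 0.003]
ft_force: [0.4, -0.8, -0.1]
grip_width: 0.649
grip_force: 0.0
```

Run:
```python
from h import *
i,s=snap("w13"); print(s["joint_positions"])
```

```text
tcp [0.4834 0.2356 0.2473] [ 0.0038  3.1413 -0.0035]
[ 0.61313531  0.25379393 -1.28074824  1.64872307  0.24763148  1.42448147
  0.87269314]
```

View pics/w13.png

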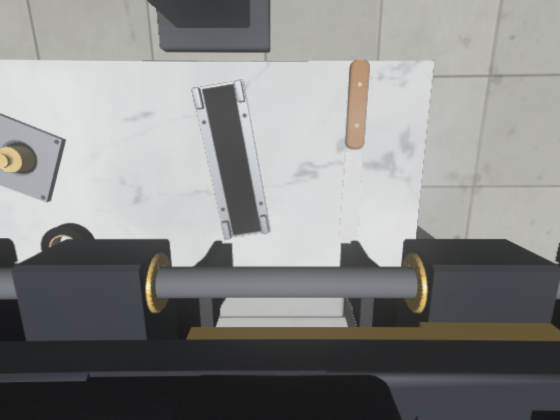

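The picture shows the rest from (218,88) to (246,230), and the spatula handle from (360,61) to (356,148) with its blade running down from there. Fit both in the world plane.

```bash
cat >> h.py <<'E'
def rect(i,k,z):
    P=onz(i,k,z)[:,:2]*1000; (c,(a,b),_)=cv2.minAreaRect(P.astype(np.float32))
    d=np.linalg.svd(P-P.mean(0))[2][0]; d=d*np.sign(-d[0])   # axis towards the robot (-x)
    return np.round(c,1),round(max(a,b),1),round(min(a,b),1),np.degrees(np.arctan2(d[1],d[0])).round(2)
wood=lambda c,h: (h[:,:,0]<20)&(h[:,:,1]>80)
E
python3 - <<'E'
from h import *
import pickle
i=pickle.load(open("w13.pkl","rb")); c=i["color"]
k=blob(c,(330,50,385,165),wood)
for z in (.007,.014): print("handle",z,rect(i,k,z))
k=blob(c,(195,78,270,240),dark); print(k.min(0),k.max(0),"rest dark",rect(i,k,.003))
P=[]
for u in ((206,123),(245,116),(223,208),(262,203)):
    w=c[u[1]-6:u[1]+7,u[0]-6:u[0]+7].max(2); t=int(w.min())+30
    q=np.argwhere(w<t).mean(0)[::-1]+np.array(u)-6; P.append(onz(i,[q],.003)[0]); print(q,w.min())
P=np.array(P); print("screws",P.round(4)[:,:2].tolist(),P.mean(0).round(4)); d=P[0]+P[1]-P[2]-P[3]; print("ang",np.degrees(np.arctan2(d[1],d[0])))
E
```

```text
handle 0.007 (array([360.3, 320.4]), 37.8, 19.0, np.float64(174.22))
handle 0.014 (array([361.2, 318.9]), 37.1, 18.7, np.float64(174.22))
[203  85] [260 234] rest dark (array([458.6, 169.3]), 183.1, 37.9, np.float64(-171.03))
[210.8974359  122.07692308] 80
[240.  119.4] 88
[228.34615385 206.61538462] 76
[257.5 206. ] 97
screws [[0.4085, 0.1447], [0.4053, 0.1801], [0.5138, 0.1611], [0.513, 0.1988]] [0.4601 0.1712 0.003 ]
ang -170.6722946292834
```

Run:
```python
from h import *
import pickle
i=pickle.load(open("w13.pkl","rb")); c=i["color"]; h=cv2.cvtColor(c,cv2.COLOR_BGR2HSV)
for r in (64,80,100,120,140,146): print(r,h[r,352:366:3].tolist())
w2=lambda c,h: ((h[:,:,0]<25)|(h[:,:,0]>170))&(h[:,:,1]>40)&(h[:,:,2]<225)
k=blob(c,(330,50,385,165),w2); print(k.min(0),k.max(0))
for z in (.007,.011,.014): print("handle",z,rect(i,k,z))
# rest plate outline ends & lips: brightness profile along strip axis
g=c.max(2)
print("dark hull",cv2.boxPoints(cv2.minAreaRect(onz(i,blob(c,(195,78,270,240),dark),.003)[:,:2].astype(np.float32)*1000)).round(1).tolist())
cv2.imwrite("pics/z13.png",cv2.resize(c[55:245,190:380],None,fx=3.1,fy=3.1,interpolation=cv2.INTER_CUBIC))
```

```text
64 [[14, 89, 160], [14, 88, 183], [14, 88, 183], [14, 87, 182], [14, 87, 182]]
80 [[14, 86, 180], [14, 85, 184], [14, 85, 184], [14, 86, 184], [14, 85, 185]]
100 [[14, 75, 186], [13, 76, 188], [14, 75, 187], [13, 76, 188], [13, 76, 187]]
120 [[14, 69, 189], [14, 69, 189], [14, 68, 190], [13, 66, 189], [13, 64, 184]]
140 [[13, 76, 188], [14, 73, 186], [13, 74, 187], [13, 74, 186], [14, 21, 181]]
146 [[14, 77, 180], [14, 76, 182], [14, 77, 181], [13, 56, 165], [105, 5, 212]]
[346  59] [369 148]
handle 0.007 (array([389.3, 319.7]), 100.0, 22.0, np.float64(179.01))
handle 0.011 (array([389.6, 318.9]), 99.0, 21.8, np.float64(179.01))
handle 0.014 (array([389.8, 318.3]), 98.3, 21.6, np.float64(179.01))
dark hull [[365.20001220703125, 173.6999969482422], [371.20001220703125, 136.3000030517578], [552.0, 165.0], [546.0, 202.39999389648438]]
```

View pics/z13.png

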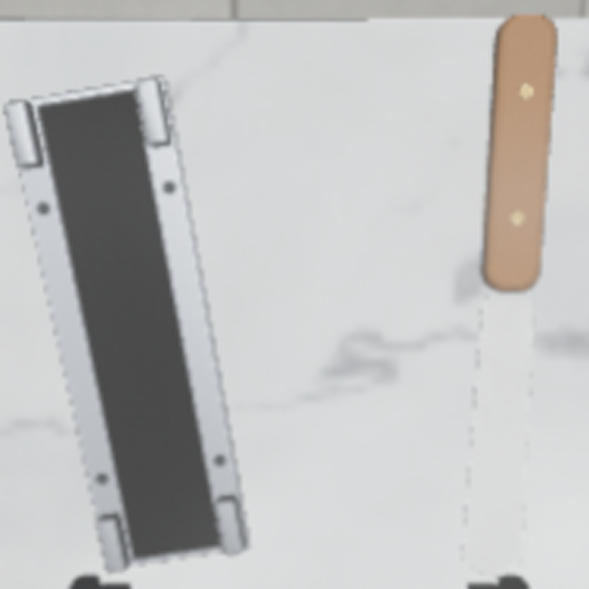

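The zoom shows the rest's dark strip with screws at crop (43,208), (169,187), (102,478), (220,460), and the handle rivets at (526,91) and (517,218). Cross-check centre and angles from these.

Run:
```python
from h import *
import pickle
i=pickle.load(open("w13.pkl","rb"))
cr=lambda *p: np.array(p,float)/3.1+[190,55]-0.3
ang=lambda a,b: np.degrees(np.arctan2((a-b)[1],(a-b)[0])).round(2)
S=onz(i,cr((43,208),(169,187),(102,478),(220,460)),.003); print("screws",S.round(4)[:,:2].tolist(),S.mean(0).round(4),ang(S[0],S[2]),ang(S[1],S[3]))
D=onz(i,cr((38,105),(135,90),(132,557),(218,545)),.003); print("strip",D.round(4)[:,:2].tolist(),D.mean(0).round(4),ang(D[0],D[2]),ang(D[1],D[3]))
v=onz(i,cr((526,91),(517,218)),.014); print("rivets",v.round(4),v.mean(0),ang(v[0],v[1]))
e=onz(i,cr((556,40),(541,265)),.012); print("right edge",ang(e[0],e[1]),e.round(4)); e=onz(i,cr((498,40),(484,265)),.003); print("left",ang(e[0],e[1]),e.round(4))
e=onz(i,cr((526,14),(512,292)),.01); print("ends",e.round(4),ang(e[0],e[1]))
b=onz(i,cr((483,300),(463,560)),.007);print("bladeL",ang(b[0],b[1]),b.round(4)); b=onz(i,cr((534,300),(523,560)),.007);print("bladeR",ang(b[0],b[1]),b.round(4))
```

```text
screws [[0.4081, 0.1359], [0.4002, 0.1854], [0.5168, 0.1535], [0.5092, 0.203]] [0.4586 0.1694 0.003 ] -170.81 -170.83
strip [[0.3704, 0.1365], [0.365, 0.1737], [0.5515, 0.1646], [0.5462, 0.2014]] [0.4583 0.169  0.003 ] -171.19 -171.32
rivets [[0.367  0.32   0.014 ]
 [0.4122 0.3192 0.014 ]] [0.38957441 0.31960929 0.014     ] 178.92
right edge 179.57 [[0.3493 0.3304 0.012 ]
 [0.4298 0.3298 0.012 ]]
left 178.99 [[0.3477 0.3108 0.003 ]
 [0.43   0.3093 0.003 ]]
ends [[0.3401 0.3193 0.01  ]
 [0.4402 0.3195 0.01  ]] -179.88
bladeL 178.04 [[0.4434 0.3089 0.007 ]
 [0.5517 0.3051 0.007 ]]
bladeR -179.24 [[0.4435 0.329  0.007 ]
 [0.5517 0.3305 0.007 ]]
```

Rest: centre (0.4585,0.1693), axis −171.0°. Spatula: axis 179.2°, handle centre (0.390,0.319), balance point (0.408,0.319). Go above the balance point.

Call:
send_rows --motion '[{"claw": 0.2, "slide": [15, 17, 33], "delta_rot": [0, 0, 0.014]}, {"claw": 0.2, "slide": [30, 33, 67], "delta_rot": [0, 0, 0.014]}, {"claw": 0.2, "slide": [45, 50, 100], "delta_rot": [0, 0, 0.014]}, {"claw": 0.2, "slide": [60, 67, 134], "delta_rot": [0, 0, 0.014]}, {"claw": 0.2, "slide": [75.5, 83, 167], "delta_rot": [0, 0, 0.014]}]' --grip_force 20

```text
time: 23.95
position: [0.4083, 0.319, 0.0796]
tool_rot: [0.027, 3.139, -0.003]
ft_force: [1.0, 0.2, 0.1]
grip_width: 0.601
grip_force: 0.0
```

Call:
send_rows --motion '[{"claw": 0.2, "slide": [0, 0, 0], "delta_rot": [0, 0, 0]}, {"claw": 0.2, "slide": [0, 0, 0], "delta_rot": [0, 0, 0]}, {"claw": 0.2, "slide": [0, 0, 0], "delta_rot": [0, 0, 0]}]'

```text
time: 24.25
position: [0.4098, 0.3197, 0.082]
tool_rot: [0.026, 3.139, 0.0]
ft_force: [-0.2, -0.9, -0.2]
grip_width: 0.601
grip_force: 0.0
```

Run:
```python
from h import *
i,s=snap("w14"); print(np.round(s["joint_positions"],3),px(i,[[.4078,.319,.014]]))
r=R.from_rotvec(s["tool_rot"]).as_matrix(); print("yaw",np.degrees(np.arctan2(r[1,0],r[0,0])))
w2=lambda c,h: ((h[:,:,0]<25)|(h[:,:,0]>170))&(h[:,:,1]>40)&(h[:,:,2]<235)
k=blob(i["color"],(230,20,350,240),w2); print(k.min(0),k.max(0),rect(i,k,.011))
```

```text
tcp [0.4099 0.3198 0.0821] [2.6200e-02 3.1384e+00 6.0000e-04]
[ 0.316  0.379 -1.189  1.901  0.393  1.123  0.531] [[284.55906173 218.09361215]]
yaw 179.04378564097487
[270 126] [299 239] (array([383.1, 319.2]), 84.7, 21.3, np.float64(179.28))
```

Call:
send_rows --motion '[{"claw": 0.2, "slide": [0, 0, 40], "delta_rot": [0, 0, 0]}, {"claw": 0.2, "slide": [0, 0, 70], "delta_rot": [0, 0, 0]}, {"claw": 0.2, "slide": [0, 0, 82], "delta_rot": [0, 0, 0]}, {"claw": 0.2, "slide": [0, 0, 82], "delta_rot": [0, 0, 0]}, {"claw": 0.2, "slide": [0, 0, 82], "delta_rot": [0, 0, 0]}]'

```text
time: 24.8
position: [0.4087, 0.3213, 0.0]
tool_rot: [0.022, 3.14, 0.002]
ft_force: [0.4, -0.3, 0.7]
grip_width: 0.604
grip_force: 0.0
```

Call:
send_rows --motion '[{"claw": 0.2, "slide": [0, 0, 4], "delta_rot": [0, 0, 0]}, {"claw": 0.2, "slide": [0, 0, 4], "delta_rot": [0, 0, 0]}, {"claw": 0.2, "slide": [0, 0, 4], "delta_rot": [0, 0, 0]}]'

```text
time: 25.1
position: [0.4079, 0.3208, -0.0048]
tool_rot: [0.021, 3.141, 0.0]
ft_force: [0.5, 0.8, 0.0]
grip_width: 0.603
grip_force: 0.0
```

Call:
send_rows --motion '[{"claw": 0.2, "slide": [0, -1.5, 0], "delta_rot": [0, 0, 0]}, {"claw": -1, "slide": [0, -1.5, 0], "delta_rot": [0, 0, 0]}, {"claw": -1, "slide": [0, -1.5, 0], "delta_rot": [0, 0, 0]}, {"claw": -1, "slide": [0, -1.5, 0], "delta_rot": [0, 0, 0]}, {"claw": -1, "slide": [0, -1.5, 0], "delta_rot": [0, 0, 0]}]'

```text
time: 25.6
position: [0.4074, 0.3192, -0.0054]
tool_rot: [-0.021, -3.141, 0.0]
ft_force: [-0.3, -0.4, 0.1]
grip_width: 0.321
grip_force: 0.0
```

Call:
send_rows --motion '[{"claw": -1, "slide": [0, 0, 0], "delta_rot": [0, 0, 0]}, {"claw": -1, "slide": [0, 0, 0], "delta_rot": [0, 0, 0]}, {"claw": -1, "slide": [0, 0, 0], "delta_rot": [0, 0, 0]}, {"claw": -1, "slide": [0, 0, 0], "delta_rot": [0, 0, 0]}]'

```text
time: 26.0
position: [0.4074, 0.3192, -0.0054]
tool_rot: [-0.021, -3.141, 0.0]
ft_force: [-0.3, -0.1, -0.0]
grip_width: 0.249
grip_force: 20.0
```

Gripped at 21.7 mm, with the grasp about 43 mm from the spatula's middle. Lift, turn by 9.8° and move over the rest.

Call:
send_rows --motion '[{"claw": -1, "slide": [0, 0, -30], "delta_rot": [0, 0, 0]}, {"claw": -1, "slide": [0, 0, -70], "delta_rot": [0, 0, 0]}, {"claw": -1, "slide": [-2, -30, -95], "delta_rot": [0, 0, -0.06]}, {"claw": -1, "slide": [-5, -70, -95], "delta_rot": [0, 0, -0.12]}, {"claw": -1, "slide": [-8, -115, -95], "delta_rot": [0, 0, -0.171]}]' --grip_force 30

```text
time: 26.5
position: [0.414, 0.2043, 0.0902]
tool_rot: [-0.256, 3.13, 0.002]
ft_force: [0.6, -0.3, -0.7]
grip_width: 0.249
grip_force: 30.0
```

Call:
send_rows --motion '[{"claw": -1, "slide": [4, -41.5, 0], "delta_rot": [0, 0, 0]}, {"claw": -1, "slide": [4, -41.5, 0], "delta_rot": [0, 0, 0]}, {"claw": -1, "slide": [4, -41.5, 0], "delta_rot": [0, 0, 0]}, {"claw": -1, "slide": [4, -41.5, 0], "delta_rot": [0, 0, 0]}]'

```text
time: 26.9
position: [0.4163, 0.1635, 0.0898]
tool_rot: [-0.249, 3.131, 0.001]
ft_force: [-0.7, -0.8, -1.5]
grip_width: 0.248
grip_force: 30.0
```

Call:
send_rows --motion '[{"claw": -1, "slide": [0, 0, 0], "delta_rot": [0, 0, 0]}, {"claw": -1, "slide": [0, 0, 0], "delta_rot": [0, 0, 0]}]'

```text
time: 27.1
position: [0.416, 0.1643, 0.0897]
tool_rot: [0.253, -3.131, -0.002]
ft_force: [-0.2, -0.5, 0.1]
grip_width: 0.248
grip_force: 30.0
```

```bash
cat >> h.py <<'E'
w2=lambda c,h: ((h[:,:,0]<25)|(h[:,:,0]>170))&(h[:,:,1]>40)&(h[:,:,2]<235)
E
python3 - <<'E'
from h import *
i,s=snap("w15"); print(np.round(s["joint_positions"],3),np.round(s["ft_force"],2),np.round(s["torque"],2))
r=R.from_rotvec(s["tool_rot"]).as_matrix(); print("yaw",np.degrees(np.arctan2(r[1,0],r[0,0])))
k=blob(i["color"],(220,20,350,240),w2); print(k.min(0),k.max(0)); zt=s["position"][2]+.0054
print(rect(i,k,zt+.012))
E
```

```text
tcp [0.416  0.1641 0.0896] [ 2.5230e-01 -3.1311e+00 -1.6000e-03]
[ 0.887  0.112 -1.348  2.051  0.123  1.069  1.212] [-0.05  0.17 -1.34] [ 0.13 -0.12 -0.03]
yaw -170.78797557987644
[262 131] [309 239]
(array([375.8, 157.8]), 51.6, 22.1, np.float64(-171.46))
```

View pics/w15.png

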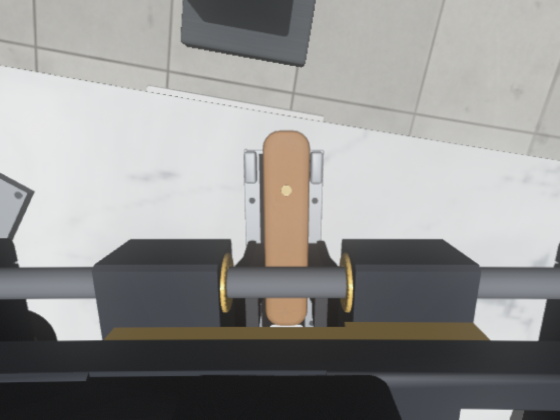

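The spatula hangs in line over the rest: handle ends at rows 131 and 325, lips at (250,165) and (317,165), rest screws at (251,200) and (315,200). Work out the along-axis offset.

Run:
```python
from h import *
import pickle
i=pickle.load(open("w15.pkl","rb")); c=i["color"]
u=np.array([np.cos(np.radians(189)),np.sin(np.radians(189))]); n=np.array([u[1],-u[0]]); C=np.array([.4585,.1693]); T=np.array([.416,.1642])
P=[]
for q in ((251,200),(315,200)):
    w=c[q[1]-6:q[1]+7,q[0]-6:q[0]+7].max(2); t=int(w.min())+35; p=np.argwhere(w<t).mean(0)[::-1]+np.array(q)-6; print(p,w.min(),np.median(w)); P.append(onz(i,[p],.003)[0][:2])
m=np.mean(P,0); print("screw mid rel C",((m-C)@u*1e3).round(1),((m-C)@n*1e3).round(1),"gap",np.linalg.norm(P[0]-P[1]))
print([int(v) for v in c[120:160,250].max(1)])
for z in (.095+.007,.095+.014):
    E=onz(i,[[286,131],[286,325],[286.3,190]],z)[:,:2]; print(z,"ends/rivet rel T",((E-T)@u*1e3).round(1), "rel n",((E-T)@n*1e3).round(1))
g=c[:,286]; print([tuple(map(int,v)) for v in g[126:136]],[tuple(map(int,v)) for v in g[318:332]])
for col in (248,320): print("lip end",[int(v) for v in c[140:160,col].max(1)])
```

```text
[251.82608696 200.        ] 114 214.0
[314.31818182 200.13636364] 117 208.0
screw mid rel C 54.7 -0.1 gap 0.05000325655931442
[221, 221, 221, 221, 221, 220, 220, 221, 221, 221, 221, 221, 221, 221, 221, 221, 221, 221, 220, 220, 220, 220, 220, 220, 220, 220, 220, 220, 219, 203, 169, 150, 156, 191, 215, 222, 222, 221, 221, 220]
0.10200000000000001 ends/rivet rel T [ 66.5 -36.1  38.5] rel n [0.1 0.6 0.4]
0.109 ends/rivet rel T [ 66.6 -31.5  39.8] rel n [0.1 0.6 0.4]
[(219, 218, 217), (218, 218, 217), (217, 217, 216), (203, 204, 205), (155, 164, 174), (111, 132, 157), (113, 141, 174), (120, 151, 188), (124, 154, 190), (126, 156, 191)] [(114, 149, 188), (114, 149, 187), (115, 149, 187), (115, 149, 187), (112, 146, 184), (106, 138, 174), (105, 134, 167), (141, 159, 179), (203, 205, 208), (97, 115, 126), (58, 90, 106), (57, 90, 106), (57, 90, 106), (58, 90, 106)]
lip end [221, 221, 221, 221, 221, 221, 220, 220, 218, 202, 170, 151, 157, 190, 214, 220, 220, 220, 219, 219]
lip end [221, 221, 221, 221, 221, 221, 222, 221, 220, 206, 187, 174, 153, 177, 195, 203, 202, 201, 200, 199]
```

Rest centre confirmed (screws at 54.7 mm, −0.1 mm). The grasp sits 43 mm from the spatula's middle, so only a 1.6 mm sideways shift is needed. Lower it.

Call:
send_rows --motion '[{"claw": -1, "slide": [0.2, -1.6, 35], "delta_rot": [0, 0, 0]}, {"claw": -1, "slide": [0.2, -1.6, 65], "delta_rot": [0, 0, 0]}, {"claw": -1, "slide": [0.2, -1.6, 75], "delta_rot": [0, 0, 0]}, {"claw": -1, "slide": [0.2, -1.6, 75], "delta_rot": [0, 0, 0]}, {"claw": -1, "slide": [0.2, -1.6, 75], "delta_rot": [0, 0, 0]}]'

```text
time: 27.65
position: [0.417, 0.1619, 0.0156]
tool_rot: [-0.249, 3.131, 0.001]
ft_force: [0.9, -0.3, 0.1]
grip_width: 0.249
grip_force: 30.0
```

Call:
send_rows --motion '[{"claw": -1, "slide": [0, 0, 0], "delta_rot": [0, 0, 0]}, {"claw": -1, "slide": [0, 0, 0], "delta_rot": [0, 0, 0]}]'

```text
time: 27.85
position: [0.4176, 0.1609, 0.0158]
tool_rot: [-0.246, 3.13, -0.001]
ft_force: [-0.0, -0.4, -1.1]
grip_width: 0.251
grip_force: 30.0
```

Run:
```python
from h import *
s=ctrl.get_state(); p=np.array(s["position"]); print(p.round(4),np.round(s["joint_positions"],3))
u=np.array([np.cos(np.radians(189)),np.sin(np.radians(189))]); n=np.array([-u[1],u[0]]); d=np.array([.4160,.1626])-p[:2]
r=R.from_rotvec(s["tool_rot"]).as_matrix(); print("tool shift",(r[:2,:2].T@d*1e3).round(2),"yaw",np.degrees(np.arctan2(r[1,0],r[0,0])))
```

```text
[0.4176 0.1609 0.0158] [ 0.696  0.3   -1.211  2.118  0.351  0.943  1.017]
tool shift [1.34 1.92] yaw -170.99742536264117
```

Call:
send_rows --motion '[{"claw": -1, "slide": [1.3, 1.9, 4], "delta_rot": [0, 0, 0]}, {"claw": -1, "slide": [1.3, 1.9, 10], "delta_rot": [0, 0, 0]}, {"claw": -1, "slide": [1.3, 1.9, 16], "delta_rot": [0, 0, 0]}, {"claw": -1, "slide": [1.3, 1.9, 16], "delta_rot": [0, 0, 0]}, {"claw": -1, "slide": [1.3, 1.9, 16], "delta_rot": [0, 0, 0]}]'

```text
time: 28.35
position: [0.4146, 0.1626, -0.0017]
tool_rot: [0.248, -3.131, -0.0]
ft_force: [-0.0, -0.3, -0.3]
grip_width: 0.252
grip_force: 30.0
```

Call:
send_rows --motion '[{"claw": -1, "slide": [0, 0, 1], "delta_rot": [0, 0, 0]}, {"claw": -1, "slide": [0, 0, 1], "delta_rot": [0, 0, 0]}]'

```text
time: 28.55
position: [0.4149, 0.1625, -0.0024]
tool_rot: [0.247, -3.132, 0.0]
ft_force: [0.5, 0.2, -0.6]
grip_width: 0.244
grip_force: 30.0
```

Call:
send_rows --motion '[{"claw": -1, "slide": [-1.1, 0, -1], "delta_rot": [0, 0, 0]}, {"claw": -1, "slide": [-1.1, 0, 0], "delta_rot": [0, 0, 0]}, {"claw": -1, "slide": [-1.1, 0, 0], "delta_rot": [0, 0, 0]}, {"claw": -1, "slide": [-1.1, 0, 1], "delta_rot": [0, 0, 0]}, {"claw": -1, "slide": [-1.1, 0, 1], "delta_rot": [0, 0, 0]}]'

```text
time: 29.05
position: [0.416, 0.1626, -0.0025]
tool_rot: [0.247, -3.131, 0.002]
ft_force: [-3.0, -2.3, 12.5]
grip_width: 0.25
grip_force: 30.0
```

Call:
send_rows --motion '[{"claw": -1, "slide": [0, 0, 0], "delta_rot": [0, 0, 0]}, {"claw": -1, "slide": [0, 0, 0], "delta_rot": [0, 0, 0]}]'

```text
time: 29.25
position: [0.416, 0.1626, -0.0025]
tool_rot: [0.247, -3.131, 0.002]
ft_force: [-3.9, -1.9, 12.2]
grip_width: 0.249
grip_force: 30.0
```

Exactly on target and on the floor (12 N). Release, rise and look.

Call:
send_rows --motion '[{"claw": -1, "slide": [0, 0, -1], "delta_rot": [0, 0, 0]}, {"claw": 0.1, "slide": [0, 0, -1], "delta_rot": [0, 0, 0]}, {"claw": 0.1, "slide": [0, 0, -1], "delta_rot": [0, 0, 0]}, {"claw": 0.1, "slide": [0, 0, -1], "delta_rot": [0, 0, 0]}, {"claw": 0.1, "slide": [0, 0, -1], "delta_rot": [0, 0, 0]}]'

```text
time: 29.75
position: [0.4159, 0.1626, -0.0025]
tool_rot: [0.247, -3.132, 0.0]
ft_force: [-0.3, -0.1, 0.4]
grip_width: 0.506
grip_force: 0.0
```

Call:
send_rows --motion '[{"claw": 0.1, "slide": [0, 0, 0], "delta_rot": [0, 0, 0]}, {"claw": 0.1, "slide": [0, 0, -15], "delta_rot": [0, 0, 0]}, {"claw": 0.1, "slide": [0, 0, -50], "delta_rot": [0, 0, 0]}, {"claw": 0.1, "slide": [0, 0, -95], "delta_rot": [0, 0, 0]}, {"claw": 0.1, "slide": [0, 0, -140], "delta_rot": [0, 0, 0]}]'

```text
time: 30.25
position: [0.4152, 0.1633, 0.1368]
tool_rot: [0.249, -3.129, -0.005]
ft_force: [0.1, -3.7, 0.7]
grip_width: 0.545
grip_force: 0.0
```

Call:
send_rows --motion '[{"claw": 0.1, "slide": [-10, 20, -45], "delta_rot": [0, 0, 0]}, {"claw": 0.1, "slide": [-35, 40, -80], "delta_rot": [0, 0, 0]}, {"claw": 0.1, "slide": [-70, 60, -100], "delta_rot": [0, 0, 0]}, {"claw": 0.1, "slide": [-70, 60, -100], "delta_rot": [0, 0, 0]}, {"claw": 0.1, "slide": [-70, 60, -100], "delta_rot": [0, 0, 0]}]'

```text
time: 30.75
position: [0.4755, 0.2342, 0.2352]
tool_rot: [0.25, -3.127, -0.007]
ft_force: [-0.5, -1.2, 0.5]
grip_width: 0.551
grip_force: 0.0
```

Run:
```python
from h import *
i,s=snap("w16")
k=blob(i["color"],(120,20,400,240),w2); print(k.min(0),k.max(0))
u=np.array([np.cos(np.radians(189)),np.sin(np.radians(189))]); n=np.array([u[1],-u[0]]); C=np.array([.4585,.1693])
c,a,b,g=rect(i,k,.014); print(c,a,b,g,"along",((c/1e3-C)@u*1e3).round(1),"(want 60) side",((c/1e3-C)@n*1e3).round(1))
E=(onz(i,k,.012)[:,:2]-C)@u*1e3; print("handle ends",E.min(),E.max(),"want 10,110")
x,y=k.mean(0).astype(int); x0=max(x-90,0); cv2.imwrite("pics/z16.png",cv2.resize(i["color"][40:250,x0:x0+260],None,fx=2.8,fy=2.8,interpolation=cv2.INTER_CUBIC))
```

```text
tcp [0.4747 0.2333 0.2353] [ 2.4950e-01 -3.1286e+00 -1.7000e-03]
[220  64] [242 155]
[399.2 160.6] 98.5 23.7 -171.23 along 59.9 (want 60) side 0.7
handle ends 10.50267872959272 109.53344023432648 want 10,110
```

View pics/z16.png

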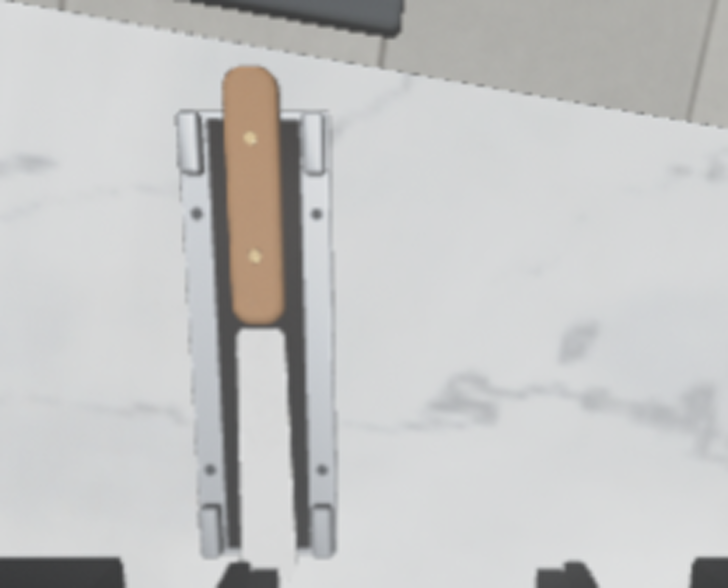

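The spatula lies straight between the lips: handle from 10.5 to 109.5 mm (10 and 110 wanted), 0.7 mm off sideways. Check numerically that the bottle hasn't moved, then hand in if it hasn't.

Run:
```python
from h import *
a=cv2.imread("pics/side0.png").astype(int); b=ctrl.get_image("side")["color"].astype(int)
d=np.abs(a-b)[252:282,280:300].mean(); print("bottle diff",d)
if d<8: print(ctrl.close_job())
```

```text
bottle diff 1.6033333333333333
the job is handed in; nothing more can be done
None
```

All four pieces are set down in their holders and released, the side view shows the bottle unmoved, and the job was handed in at about 31 s of the allowed 109 s.

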